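# Clear the drinks, open the power supply and probe its test pads

## Task

Get this power supply ready and tested: first stand every bottle, jar, cup and tin that is on the bench or on the case upright on the black rubber mat, well inside its edges and each on its own spot. Then lift the cover off the case and lay it flat, handle up, centred on the cork pad, take the probe from its stand and press its tip briefly (about half a second) on the three brass test pads in turn, starting with the one nearest the aluminium heat sink and working away from it, and hang the probe back upright in its stand. Leave the bit rack, wire spool and tape roll where they are; at the end all the vessels must still be upright on the mat.

Things in the scene. Friction and masses are not known exactly. Their poses are not given: they have to be found in the camera images.
- drip_mat: black rubber mat lying fixed on the bench, 190 (its x) x 250 (its y) x 3 mm thick; origin at the centre of its underside, top 3 mm higher. It lies on the left or the right side of the bench.
- cork_pad: cork pad of the same size, 190 (x) x 250 (y) x 3 mm, fixed on the other side of the bench; origin at the centre of its underside.
- bottle: pale, whitish translucent drink bottle with red cap, 145 mm tall, closed; straight body 62 mm in diameter up to 105 mm, then shoulder and a 29 mm cap. Origin at the centre of its foot, z up along its axis. Grip the body at 85 to 100 mm height. May be absent.
- jar: pale grey translucent glass screw jar, 88 mm tall, 64 mm in diameter, with a steel lid 62 mm in diameter from 73 mm up, best gripped in its upper half. Origin at the centre of its foot, z up. May be absent.
- paper_cup: blue paper-style cup, open top, 90 mm tall, 60 mm in diameter at the foot and 64 mm at the rim, best gripped in its upper third. Origin at the centre of its foot, z up. May be absent.
- tumbler: white plastic tumbler, open top, 80 mm tall, 58 mm in diameter at the foot and 64 mm at the rim, best gripped in its upper half. Origin at the centre of its foot, z up. Stands on the case's cover, beside the handle, when present. May be absent.
- tin: closed steel tin with a paper band, a cylinder 60 mm in diameter and 70 mm tall. Origin at the centre of its foot, z up. Stands on the case's cover, on the other side of the handle from the tumbler's place, when present. May be absent.
- unit: grey power-supply case fixed on the bench, open-topped under its cover: 130 (x) x 190 (y) x 60 mm high, walls 4 mm; origin at the centre of its underside. Inside on a green board (top 12 mm above the bench) are an aluminium heat sink (70 x 22 mm, 48 mm high) near its -y end and three brass test pads.
- cover: loose grey sheet cover of the case, 146 (x) x 206 (y) mm, 13 mm high with its skirt that overlaps the case loosely by 10 mm. Black bar handle in the middle: 70 mm along x, 14 mm wide in y, from 13 to 48 mm above the origin. Origin at the centre of the skirt's lower edge (50 mm above the bench when on the case). 300 g. Lift straight up by at least 20 mm.
- stand: black block 66 x 66 x 90 mm high, fixed, with a square vertical hole 29 mm wide in the middle; origin at the centre of its underside. The probe hangs in it.
- probe: test probe, 152 mm long, upright, tip down: steel tip 5 mm in diameter, stem 14 mm in diameter from 20 to 70 mm, round flange 48 mm in diameter from 70 to 76 mm that rests on the stand's top, red square handle 22 x 22 mm from 76 to 152 mm (faces along its x and y). Origin at the tip, z up along the handle; tip at 20 mm above the bench when hung in the stand.
- probe_tip (a point): the tip of the probe (same point as its origin)
- tp1: first brass test pad, the one nearest the heat sink: a disc 16 mm in diameter, 8 mm high; origin at the centre of its underside
- tp2: second brass test pad, the middle one; same size
- tp3: third brass test pad, the farthest from the heat sink; same size
- tp1_top (a point): centre of the top face of the first pad (20 mm above the bench)
- tp2_top (a point): centre of the top face of the second pad
- tp3_top (a point): centre of the top face of the third pad
- bit_rack: loose red rack of screw bits, 35 (x) x 80 (y) x 32 mm; bystander
- spool: loose copper wire spool, 70 mm in diameter, 48 mm high; bystander
- tape: loose roll of yellow tape, 90 mm in diameter, 24 mm high; bystander

How it is judged (in metres and radians):
On the way, in this order (a step that is already met when the one before it is completed fails the run):
1. every vessel present stands upright on the rubber mat (x of bottle in the frame of drip_mat between -0.075 and 0.075 m and y of bottle in the frame of drip_mat between -0.105 and 0.105 m and z of bottle in the frame of drip_mat between -0.004 and 0.01 m and angle between each of bottle, jar, paper_cup, tumbler, tin's own z axis and vertical below 0.12 rad and linear speed of each of bottle, jar, paper_cup, tumbler, tin below 0.03 m/s and x of jar in the frame of drip_mat between -0.075 and 0.075 m and y of jar in the frame of drip_mat between -0.105 and 0.105 m and z of jar in the frame of drip_mat between -0.004 and 0.01 m and x of paper_cup in the frame of drip_mat between -0.075 and 0.075 m and y of paper_cup in the frame of drip_mat between -0.105 and 0.105 m and z of paper_cup in the frame of drip_mat between -0.004 and 0.01 m and x of tumbler in the frame of drip_mat between -0.075 and 0.075 m and y of tumbler in the frame of drip_mat between -0.105 and 0.105 m and z of tumbler in the frame of drip_mat between -0.004 and 0.01 m and x of tin in the frame of drip_mat between -0.075 and 0.075 m and y of tin in the frame of drip_mat between -0.105 and 0.105 m and z of tin in the frame of drip_mat between -0.004 and 0.01 m), for 0.2 s.
2. the cover lies flat on the cork pad (horizontal distance between cover and cork_pad below 0.05 m and height (world z) of cover below 0.01 m and angle between cover's own z axis and vertical below 0.1 rad and linear speed of cover below 0.03 m/s), for 0.2 s.
3. probe tip pressed on test pad 1 (contact force between probe and tp1 above 0.3 N and horizontal distance between probe_tip and tp1_top below 0.01 m), for 0.15 s.
4. probe tip pressed on test pad 2 (contact force between probe and tp2 above 0.3 N and horizontal distance between probe_tip and tp2_top below 0.01 m), for 0.15 s.
5. probe tip pressed on test pad 3 (contact force between probe and tp3 above 0.3 N and horizontal distance between probe_tip and tp3_top below 0.01 m), for 0.15 s.
At the end, for the whole second after the job is handed in: Every vessel present stands upright (within 7 degrees) and at rest on the rubber mat, its centre at least 20 mm inside the mat's edges; the cover lies flat on the cork pad, its centre within 50 mm of the pad's; the probe hangs upright (within 8 degrees) in its stand with its flange on the block (all of step 1 and all of step 2 and horizontal distance between probe and stand below 0.016 m and height (world z) of probe between 0.01 and 0.027 m and angle between probe's own z axis and vertical below 0.15 rad and linear speed of probe below 0.03 m/s); the robot touches nothing.
It fails at once if a bystander (bit rack, spool, tape) is shifted by more than 50 mm (distance of any of bit_rack, spool, tape from where it was at the start of the episode above 0.05 m).
Of bottle, jar, paper_cup, tumbler, tin only 3 to 4 are there at a start; the rules pass over those that are not, and their reading is None.
At some moment in a run one of jar, paper_cup may be knocked a few centimetres aside while the robot is not near it.
It also fails if it takes over 210 s, if anything falls off the work surface, if the arm or the gripper's body presses on something with over 40 N, if the wrist force passes 120 N, or if a joint passes its speed limit or range.

## Robot

A 6-joint arm with a two-finger parallel gripper is mounted at the origin on the work surface. World frame = base frame: x ahead of the robot, y to its left, z up, the work surface at z = 0. Lengths are in m, angles in degrees, forces in N, time in s.
With the tool pointing down it reaches from about 0.375 to 0.9 m from the base axis. Payload 3.1 kg.
Tool frame: the origin (TCP) lies at the very end of the fingers, on their centre line; the grasp point (between the pads) lies 19 mm behind it (bot.tcp_to_grasp is the distance from the TCP to the grasp point, in m); z points along the fingers, y is the line along which they close (so a half turn about z gives the same grasp; the last joint's range is limited). The gripper opens to 87 mm and grips with 3 to 60 N. Pads are 19 mm wide; open, the fingers measure 117 mm over their backs; the gripper's body (75 mm by 190 mm) begins 51 mm behind the grasp point.
Start: joints at [54.345, 30.224, 82.088, -0, 67.689, -10.227], TCP at [0.268, 0.564, 0.223] pointing down, gripper open.
Joint ranges: [-176.69, 176.69], [-43.24, 126.21], [12.49, 139.97], [-82, 262], [0, 151.66], [-163.58, 163.58]. Speed limits (degrees/s): [159.86, 159.86, 180, 180, 180, 180].

## Interface

Orientations are given as a 3x3 rotation matrix whose columns are the frame's x, y, z axes.
In Python, from rig import telemetry, capture, camera_info, job, bot gives the robot as it stands. The module is installed in compiled form; this text tells all that it offers.
- The arm moves only by the tool carry_out, never from a script. Its argument "deltas" is a list that holds one entry, the list of rows, each a list of 7 numbers: the shift along the tool's x, y, z scaled (see below), then the turn, a rotation vector about the tool's x, y, z scaled (see below), then the closure, from -1 (fully open) to 1 (shut). In form: [[[dx, dy, dz, ax, ay, az, claw], ...]]. A call has exactly 10 rows; each row is the pose to reach, as a shift and turn from the pose commanded when the call began, along the tool's axes at that moment, turning the shorter way round; what a row does not reach only later rows make up. The controller multiplies each number of a shift by 15 cm and each number of a turn by 360 degrees. A row lasts 1/12 s, in which the tool goes at most 41.7 mm and 7.16 degrees, less where a joint would pass 70% of its speed; a pose out of reach is approached as far as the arm can. A call with a number of a shift or a turn outside -1 to 1 is refused whole. A call with a gripper value outside its range is refused whole. The fingers move at their own pace and stop on an object; the grip force is fixed at half the most. Time passes only in rows, so rows that repeat a pose let the fingers close, or fill a call up. It gives the time, the measured TCP pose, the force, the opening and the grip force at its end, in the units of the state.
- telemetry.read_state(): the state, without advancing time (a new reading comes with each control period).
- capture(name): name is "scene" or "top" or "wrist"; returns the picture (480x640x3 uint8, red, green, blue); there is no depth.
- camera_info(name): a dict with "mtx" (3x3 intrinsics, pixels), "cam_to_world" (4x4, takes a point from camera to world coordinates); the wrist camera has in their place "T_tool_cam" (4x4, takes a point from camera to tool coordinates, whose origin is the TCP and whose axes are the flange's). Camera axes: x right, y down, z forward; pixel columns grow to the right and rows downward; lengths in m; the calibration is good to about 2 mm. A picture is of the moment at which its call begins: read the wrist's pose just before it. camera_info takes no time and is no camera call.
- job.hand_in(): hands the job in; it is judged then, once.
The state is a dict: "time_s": time; "joint_positions": joint angles; "qvel": joint speeds; "tau": joint torques, N m; "position": TCP position; "tcp_rot": TCP orientation; "force": force on the tool from outside, world axes, zero at the start; "moment": the same for the moment, N m; "opening": opening from 0.0 (shut) to 1.0 (fully open); "grasp_force": force on a finger pad.
Only numpy, scipy, OpenCV 4.12 (cv2) and the standard library are available. Lean on these libraries where they do the work, as an engineer would, in place of code of your own. Each camera call takes 0.05 s, during which the arm holds its last target. There are 200 camera calls.

## Working session

There is one attempt and no reset: what is moved stays moved. The work goes in short steps, Python scripts to look and compute and a tool call to move; the robot and the scene stay as the last step left them, time stands still between calls to the robot, and variables do not carry over. Pictures are saved under pics/ and viewed, at most 14 in all, crops included, and the job is handed in when it is done.

Besides the shell and the picture viewer there is one more tool, called after "Request:" by a JSON object that holds its "fn" and its "kwargs". carry_out: Moves the arm, as the interface text tells. Its arguments: {"type":"object","properties":{"deltas":{"type":"array","items":{"type":"array","items":{"type":"array","items":{"type":"number"}}}}},"required":["deltas"]}

```bash
mkdir -p pics; python3 - <<'E'
from rig import telemetry, capture, camera_info, job, bot
import cv2
print(telemetry.read_state())
for n in("scene","top","wrist"):
    i=capture(n); cv2.imwrite(f"pics/{n}0.png",i[...,::-1]); print(n,camera_info(n))
print([a for a in dir(bot) if a[0]!='_'])
E
```

```text
{'time_s': 0.0, 'joint_positions': array([ 5.43442916e+01,  3.02776233e+01,  8.21579911e+01, -1.84562050e-03,
        6.76897973e+01, -1.02275084e+01]), 'qvel': array([-0.02013696,  0.0046011 , -0.05372501, -0.11444216,  0.0028802 ,
       -0.01165462]), 'tau': array([-8.51471623e-05, -4.40047038e+01, -1.76593870e+01,  6.33276463e-02,
        5.84641483e-02, -1.87565424e-04]), 'position': array([0.26790056, 0.56383914, 0.22157714]), 'tcp_rot': array([[-9.03129109e-01,  4.29367262e-01, -1.25169312e-03],
       [ 4.29368937e-01,  9.03127395e-01, -1.79588384e-03],
       [ 3.59344621e-04, -2.15935311e-03, -9.99997604e-01]]), 'force': array([ 0.09405188,  0.6746504 , -0.23023013]), 'moment': array([-0.05559323, -0.04160475, -0.05740739]), 'grasp_force': 0.0, 'opening': 1.0008600775844105}
scene {'mtx': array([[457.09078817,   0.        , 324.11191042],
       [  0.        , 457.09078817, 234.38490706],
       [  0.        ,   0.        ,   1.        ]]), 'cam_to_world': array([[-0.38566673,  0.5923068 , -0.70741348,  1.11386111],
       [ 0.92251774,  0.25994151, -0.28529182,  0.24195351
[... 414 characters left out ...]
76, -0.01883701],
       [-0.02586872, -0.09556622, -0.99508688,  1.07359052],
       [ 0.        ,  0.        ,  0.        ,  1.        ]])}
wrist {'mtx': array([[330.52060155,   0.        , 316.00535039],
       [  0.        , 330.52060155, 237.23789012],
       [  0.        ,   0.        ,   1.        ]]), 'T_tool_cam': array([[-1.03972898e-03, -9.66847992e-01, -2.55350502e-01,
         6.95480469e-02],
       [ 9.99998884e-01, -7.31236573e-04, -1.30304506e-03,
         1.26794234e-03],
       [ 1.07312487e-03, -2.55351572e-01,  9.66847673e-01,
        -1.61953371e-01],
       [ 0.00000000e+00,  0.00000000e+00,  0.00000000e+00,
         1.00000000e+00]])}
['PlanningError', 'tcp_to_grasp']
```

View pics/top0.png

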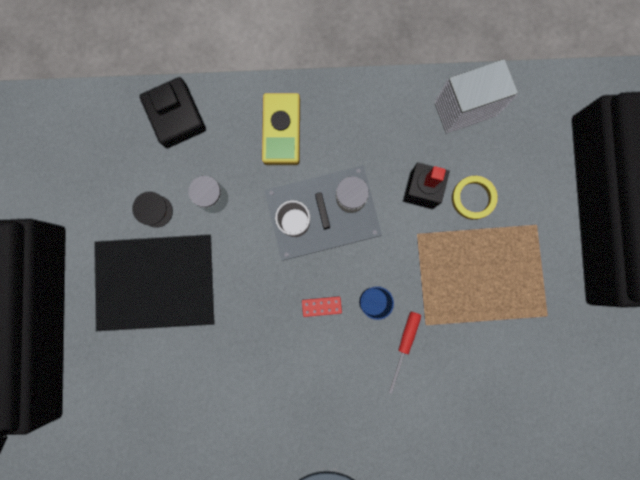

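View pics/scene0.png

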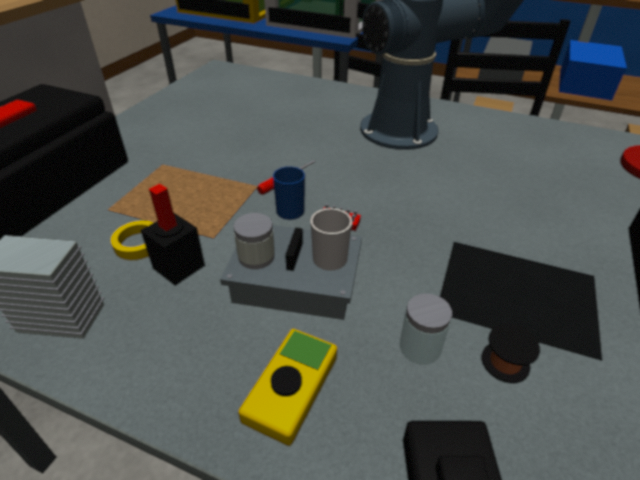

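The top view shows the mat at left (95–213, 236–330), the jar at (204,191) and the spool at (150,208). On the cover are the tumbler at (293,218) and the tin at (351,193). The blue cup is at (376,302), the cork at right (418–546, 226–323), the stand with probe at (428,185) and the tape at (475,198). There is no bottle. I'll enlarge the view for measuring.

```bash
cat > h.py <<'E'
from rig import telemetry, capture, camera_info, job, bot
import cv2, numpy as np
def T_cam(n, st=None):
    ci=camera_info(n)
    if n!="wrist": return ci["mtx"],ci["cam_to_world"]
    st=st or telemetry.read_state(); T=np.eye(4); T[:3,:3]=st["tcp_rot"]; T[:3,3]=st["position"]
    return ci["mtx"],T@ci["T_tool_cam"]
def p2w(n,u,v,z,KT=None):
    K,T=KT or T_cam(n); d=T[:3,:3]@np.linalg.solve(K,[u,v,1.]); o=T[:3,3]
    return (o+d*(z-o[2])/d[2])[:2]
def w2p(n,p,KT=None):
    K,T=KT or T_cam(n); q=K@(T[:3,:3].T@(np.array(p,float)-T[:3,3])); return q[:2]/q[2]
E
python3 - <<'E'
from h import *
i=cv2.imread("pics/top0.png")
c=cv2.resize(i[150:340,90:400],None,fx=2.58,fy=2.58,interpolation=3)
cv2.imwrite("pics/c1.png",c)
c=cv2.resize(i[150:340,310:560],None,fx=3.1,fy=3.1,interpolation=3)
cv2.imwrite("pics/c2.png",c)
for n,u,v,z in [("jar",204,190,.088),("tumbler",293,218,.143),("tin",351.5,193,.133),("cup",376,302,.09),("probe top",437,175,.172),("handle",322,211,.098),("spool",150,208,.048),("tape",475,198,.024),("rack",322,307,.032)]+[("mat",*p,.003) for p in [(95,242),(210,236),(213,326),(97,330)]]+[("cork",*p,.003) for p in[(418,233),(538,226),(546,317),(426,323)]]+[("cov",*p,.063) for p in[(267,191),(361,169),(380,235),(284,258)]]:
    print(n,p2w("top",u,v,z).round(4))
E
```

```text
jar [0.6685 0.2181]
tumbler [0.5998 0.0412]
tin [ 0.6443 -0.0681]
cup [ 0.4408 -0.1091]
probe top [ 0.6644 -0.219 ]
handle [ 0.6176 -0.0121]
spool [0.6431 0.3388]
tape [ 0.6448 -0.327 ]
rack [ 0.432  -0.0054]
mat [0.5816 0.4721]
mat [0.5864 0.2267]
mat [0.3983 0.2224]
mat [0.397  0.4659]
cork [ 0.5784 -0.2106]
cork [ 0.5848 -0.4597]
cork [ 0.3972 -0.4625]
cork [ 0.392  -0.2177]
cov [0.667  0.0971]
cov [ 0.705  -0.0926]
cov [ 0.571  -0.1249]
cov [0.5315 0.0663]
```

View pics/c1.png

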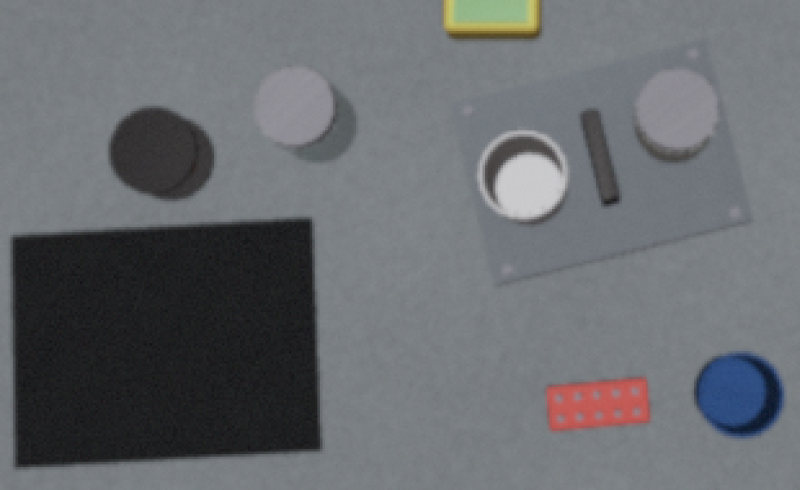

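View pics/c2.png

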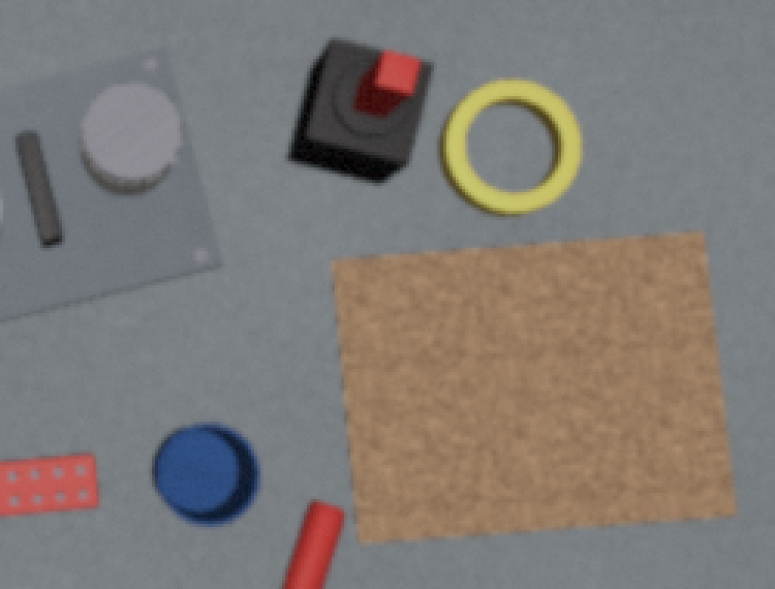

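Sizes check out: the mat and cork measure about 247 × 189 mm. Next come refined numbers and a move-planning helper.

```bash
cat >> h.py <<'E'
from scipy.spatial.transform import Rotation as Ro
def R(h):  # tool down, y axis at heading h deg
    h=np.radians(h); y=np.array([np.cos(h),np.sin(h),0]); z=np.array([0,0,-1.]); return np.c_[np.cross(y,z),y,z]
def plan(*wps):  # (x,y,z,heading) one call each: prints units of the call's final row
    s=telemetry.read_state(); p,r=s["position"],s["tcp_rot"]
    print("t",round(s["time_s"],1),"at",p.round(4),"head",np.degrees(np.arctan2(r[1,1],r[0,1])).round(1),"F",s["force"].round(1),"open",round(s["opening"],3),"gf",round(s["grasp_force"],1))
    for w in wps:
        t=np.array(w[:3]); q=R(w[3]); d=r.T@(t-p)/.15; a=Ro.from_matrix(r.T@q).as_rotvec(degrees=True)/360
        n=max(np.linalg.norm(t-p)/.0417, np.linalg.norm(a)*360/7.16)
        print(w,"->",d.round(3),a.round(4),"rows>=%.1f"%n); p,r=t,q
E
python3 - <<'E'
from h import *
f=lambda u,v:(90+u/2.58,150+v/2.58)
g=lambda u,v:(310+u/3.1,150+v/3.1)
for n,p,z in [("jar",f(295,105),.088),("tum",f(523,176),.143),("tin",f(677,110),.133),("tinb",g(131,136),.133),("handle",f(600,156),.098),("cup",f(739,394),.09),("cupb",g(206,474),.09)]:
    print(n,p2w("top",*p,z).round(4))
for nm,ps,z in [("mat",[f(12,237),f(312,219),f(321,449),f(16,466)],.003),("cork",[g(333,260),g(704,232),g(735,515),g(359,543)],.003),("cover",[f(458,106),f(706,40),f(750,219),f(497,285)],.063),("stand",[g(335,38),g(434,62),g(407,166),g(306,138)],.09),("probe",[g(380,50),g(420,56),g(417,96),g(376,88)],.172)]:
    w=np.array([p2w("top",*p,z) for p in ps]); (e,l,t)=cv2.minAreaRect(w.astype(np.float32))
    d1=w[0]-w[1]; d2=w[3]-w[2]
    print(nm,w.mean(0).round(4),"size",np.round(l,4),"yaw",np.degrees(np.arctan2(-d1[0],d1[1])).round(1),np.degrees(np.arctan2(-d2[0],d2[1])).round(1))
plan((.40,.46,.25,90),(.53,.33,.25,90),(.6685,.218,.22,90))
E
```

```text
jar [0.6671 0.2174]
tum [0.5995 0.0417]
tin [ 0.645  -0.0698]
tinb [ 0.6426 -0.0695]
handle [ 0.6186 -0.0132]
cup [ 0.4394 -0.1098]
cupb [ 0.4391 -0.1099]
mat [0.4922 0.3461] size [0.1864 0.2485] yaw 1.6 1.5
cork [ 0.4876 -0.3373] size [0.1891 0.2493] yaw 2.5 2.6
cover [ 0.6192 -0.0148] size [0.1435 0.2042] yaw 13.1 12.8
stand [ 0.6674 -0.222 ] size [0.0648 0.0683] yaw -16.1 -17.8
probe [ 0.6672 -0.2218] size [0.0245 0.0234] yaw -10.8 -13.4
t 0.1 at [0.268  0.564  0.2218] head 64.6 F [-0.8  0.3  0.3] open 1.001 gf 0.0
(0.4, 0.46, 0.25, 90) -> [-1.092 -0.249 -0.188] [-0.0002 -0.0001 -0.0706] rows>=4.1
(0.53, 0.33, 0.25, 90) -> [-0.867 -0.867  0.   ] [0. 0. 0.] rows>=4.4
(0.6685, 0.218, 0.22, 90) -> [-0.923 -0.747  0.2  ] [0. 0. 0.] rows>=4.3
```

Request:
{"fn": "carry_out", "kwargs": {"deltas": [[[-0.2,-0.05,-0.04,0,0,-0.014,-1],[-0.4,-0.1,-0.08,0,0,-0.028,-1],[-0.6,-0.15,-0.12,0,0,-0.042,-1],[-0.8,-0.2,-0.16,0,0,-0.056,-1],[-0.95,-0.25,-0.19,0,0,-0.0703,-1],[-0.95,-0.25,-0.19,0,0,-0.0703,-1],[-0.95,-0.25,-0.19,0,0,-0.0703,-1],[-0.95,-0.25,-0.19,0,0,-0.0703,-1],[-0.95,-0.25,-0.19,0,0,-0.0703,-1],[-0.95,-0.25,-0.19,0,0,-0.0703,-1]]]}}

```text
time_s: 0.98
position: [0.3797, 0.47, 0.2507]
tcp_rot: [[-1.0, 0.001, -0.001], [0.001, 1.0, -0.0], [0.001, -0.0, -1.0]]
force: [-0.2, -0.2, -0.4]
opening: 1.0
grasp_force: 0.0
```

Request:
{"fn": "carry_out", "kwargs": {"deltas": [[[-0.2,-0.2,0,0,0,0,-1],[-0.4,-0.4,0,0,0,0,-1],[-0.6,-0.6,0,0,0,0,-1],[-0.8,-0.8,0,0,0,0,-1],[-0.95,-0.9,0,0,0,0,-1],[-0.95,-0.9,0,0,0,0,-1],[-0.95,-0.9,0,0,0,0,-1],[-0.95,-0.9,0,0,0,0,-1],[-0.95,-0.9,0,0,0,0,-1],[-0.95,-0.9,0,0,0,0,-1]]]}}

```text
time_s: 1.82
position: [0.5216, 0.3354, 0.251]
tcp_rot: [[-1.0, -0.0, -0.001], [-0.0, 1.0, -0.0], [0.001, -0.0, -1.0]]
force: [0.0, 0.2, -0.1]
opening: 1.001
grasp_force: 0.0
```

Request:
{"fn": "carry_out", "kwargs": {"deltas": [[[-0.2,-0.16,0,0,0,0,-1],[-0.4,-0.32,0.1,0,0,0,-1],[-0.6,-0.48,0.2,0,0,0,-1],[-0.8,-0.64,0.3,0,0,0,-1],[-0.971,-0.787,0.4,0,0,0,-1],[-0.971,-0.787,0.4,0,0,0,-1],[-0.971,-0.787,0.4,0,0,0,-1],[-0.971,-0.787,0.4,0,0,0,-1],[-0.971,-0.787,0.4,0,0,0,-1],[-0.971,-0.787,0.4,0,0,0,-1]]]}}

```text
time_s: 2.65
position: [0.6677, 0.2176, 0.1922]
tcp_rot: [[-1.0, -0.0, 0.001], [-0.0, 1.0, 0.0], [-0.001, 0.0, -1.0]]
force: [-0.1, 0.1, -1.4]
opening: 1.002
grasp_force: 0.0
```

```bash
python3 - <<'E'
from h import *
KT=T_cam("wrist"); i=capture("wrist"); cv2.imwrite("pics/w1.png",i[...,::-1])
print(w2p("wrist",[.667,.2174,.088],KT), w2p("wrist",[.667,.2494,.088],KT))
plan((.667,.2174,.046,90))
E
```

```text
[314.74945146 234.99526178] [353.2455822  234.97549573]
t 2.7 at [0.6678 0.2174 0.1922] head 90.0 F [-0.8 -0.5  0.3] open 0.997 gf 0.0
(0.667, 0.2174, 0.046, 90) -> [ 0.006 -0.     0.975] [0.0001 0.0002 0.    ] rows>=3.5
```

View pics/w1.png

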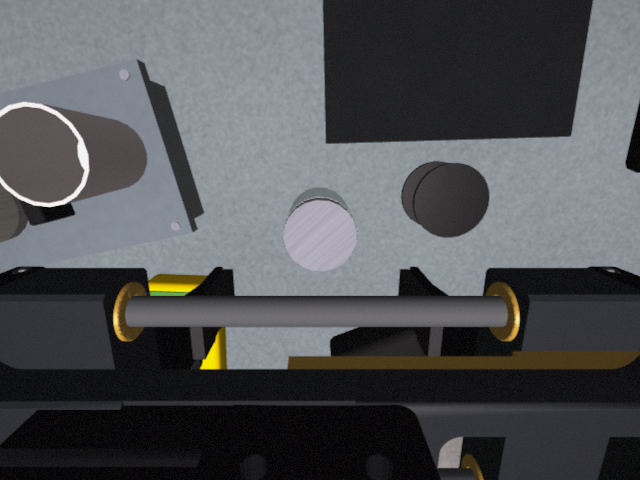

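The jar lid sits at (320,235) against a predicted (315,235), about 4 mm off in +y and well within the jaw clearance. I'll descend and grip.

Request:
{"fn": "carry_out", "kwargs": {"deltas": [[[0,0.01,0.2,0,0,0,-1],[0,0.02,0.4,0,0,0,-1],[0,0.02,0.6,0,0,0,-1],[0,0.02,0.8,0,0,0,-1],[0,0.02,0.975,0,0,0,-1],[0,0.02,0.975,0,0,0,-1],[0,0.02,0.975,0,0,0,-1],[0,0.02,0.975,0,0,0,1],[0,0.02,0.975,0,0,0,1],[0,0.02,0.975,0,0,0,1]]]}}

```text
time_s: 3.53
position: [0.6702, 0.2192, 0.0475]
tcp_rot: [[-1.0, 0.002, 0.005], [0.002, 1.0, 0.001], [-0.005, 0.001, -1.0]]
force: [-0.4, 0.7, 0.4]
opening: 0.855
grasp_force: 0.0
```

Request:
{"fn": "carry_out", "kwargs": {"deltas": [[[0,0,0,0,0,0,1],[0,0,0,0,0,0,1],[0,0,0,0,0,0,1],[0,0,0,0,0,0,1],[0,0,0,0,0,0,1],[0,0,-0.1,0,0,0,1],[0,0,-0.2,0,0,0,1],[0,0,-0.35,0,0,0,1],[0,0,-0.5,0,0,0,1],[0,0,-0.5,0,0,0,1]]]}}

```text
time_s: 4.37
position: [0.6716, 0.219, 0.1251]
tcp_rot: [[-1.0, 0.002, 0.009], [0.002, 1.0, 0.001], [-0.009, 0.001, -1.0]]
force: [1.9, 0.1, -1.3]
opening: 0.73
grasp_force: 30.0
```

```bash
python3 - <<'E'
from h import *
plan((.542,.281,.13,90),(.542,.281,.05,90),(.542,.281,.18,90))
E
```

```text
t 4.4 at [0.6716 0.219  0.1251] head 89.9 F [ 1.9  0.1 -1.3] open 0.73 gf 30.0
(0.542, 0.281, 0.13, 90) -> [ 0.864  0.412 -0.04 ] [ 0.0001  0.0014 -0.0003] rows>=3.4
(0.542, 0.281, 0.05, 90) -> [0.    0.    0.533] [0. 0. 0.] rows>=1.9
(0.542, 0.281, 0.18, 90) -> [ 0.     0.    -0.867] [0. 0. 0.] rows>=3.1
```

Request:
{"fn": "carry_out", "kwargs": {"deltas": [[[0.2,0.09,-0.04,0,0,0,1],[0.4,0.19,-0.04,0,0,0,1],[0.6,0.29,-0.04,0,0,0,1],[0.75,0.37,-0.04,0,0,0,1],[0.864,0.412,-0.04,0,0,0,1],[0.864,0.412,0.1,0,0,0,1],[0.864,0.412,0.25,0,0,0,1],[0.864,0.412,0.35,0,0,0,1],[0.864,0.412,0.4,0,0,0,1],[0.864,0.412,0.4,0,0,0,1]]]}}

```text
time_s: 5.2
position: [0.5371, 0.28, 0.0572]
tcp_rot: [[-1.0, 0.002, -0.005], [0.002, 1.0, -0.002], [0.005, -0.002, -1.0]]
force: [-0.0, 0.1, -1.9]
opening: 0.729
grasp_force: 30.0
```

```bash
python3 - <<'E'
from h import *
plan((.542,.281,.0515,90))
E
```

```text
t 5.2 at [0.5371 0.28   0.0572] head 89.9 F [-0.   0.1 -1.9] open 0.729 gf 30.0
(0.542, 0.281, 0.0515, 90) -> [-0.033  0.007  0.038] [-0.0003 -0.0008 -0.0003] rows>=0.2
```

Request:
{"fn": "carry_out", "kwargs": {"deltas": [[[-0.02,0,0.02,0,0,0,1],[-0.02,0,0.042,0,0,0,1],[-0.02,0,0.042,0,0,0,1],[-0.02,0,0.042,0,0,0,-1],[-0.02,0,0.042,0,0,0,-1],[-0.02,0,0.042,0,0,0,-1],[-0.02,0,0.042,0,0,0,-1],[-0.02,0,-0.1,0,0,0,-1],[-0.02,0,-0.35,0,0,0,-1],[-0.02,0,-0.6,0,0,0,-1]]]}}

```text
time_s: 6.03
position: [0.5409, 0.2804, 0.1498]
tcp_rot: [[-1.0, 0.002, -0.004], [0.002, 1.0, -0.001], [0.004, -0.001, -1.0]]
force: [0.8, 0.4, 0.4]
opening: 0.996
grasp_force: 0.0
```

```bash
python3 - <<'E'
from h import *
KT=T_cam("wrist"); i=capture("wrist"); cv2.imwrite("pics/w2.png",i[...,::-1])
print(w2p("wrist",[.542,.281,.091],KT))
plan((.56,.16,.24,50),(.5995,.0417,.22,13),(.5995,.0417,.10,13))
E
```

```text
[315.73289258 254.04324732]
t 6.1 at [0.5462 0.2823 0.1587] head 89.9 F [ 1.2 -0.6  4.5] open 0.996 gf 0.0
(0.56, 0.16, 0.24, 50) -> [-0.1   -0.813 -0.544] [0.0012 0.0017 0.1108] rows>=5.6
(0.5995, 0.0417, 0.22, 13) -> [-0.709 -0.435  0.133] [0.     0.     0.1028] rows>=5.2
(0.5995, 0.0417, 0.1, 13) -> [0.  0.  0.8] [0. 0. 0.] rows>=2.9
```

Request:
{"fn": "carry_out", "kwargs": {"deltas": [[[0,0,-0.2,0,0,0,-1],[0,-0.1,-0.4,0,0,0.018,-1],[-0.02,-0.3,-0.54,0,0,0.036,-1],[-0.05,-0.5,-0.54,0,0,0.055,-1],[-0.08,-0.65,-0.54,0,0,0.073,-1],[-0.1,-0.8,-0.54,0,0,0.092,-1],[-0.1,-0.81,-0.54,0,0,0.111,-1],[-0.1,-0.81,-0.54,0,0,0.111,-1],[-0.1,-0.81,-0.54,0,0,0.111,-1],[-0.1,-0.81,-0.54,0,0,0.111,-1]]]}}

```text
time_s: 6.92
position: [0.5567, 0.1598, 0.2309]
tcp_rot: [[-0.767, 0.642, 0.0], [0.642, 0.767, 0.0], [0.0, 0.0, -1.0]]
force: [-0.3, -0.9, 0.6]
opening: 1.0
grasp_force: 0.0
```

Request:
{"fn": "carry_out", "kwargs": {"deltas": [[[-0.12,-0.07,0,0,0,0.018,-1],[-0.24,-0.14,0,0,0,0.036,-1],[-0.36,-0.22,0,0,0,0.054,-1],[-0.48,-0.3,0.05,0,0,0.072,-1],[-0.6,-0.37,0.1,0,0,0.09,-1],[-0.709,-0.435,0.13,0,0,0.103,-1],[-0.709,-0.435,0.13,0,0,0.103,-1],[-0.709,-0.435,0.13,0,0,0.103,-1],[-0.709,-0.435,0.13,0,0,0.103,-1],[-0.709,-0.435,0.13,0,0,0.103,-1]]]}}

```text
time_s: 7.75
position: [0.5959, 0.0423, 0.2116]
tcp_rot: [[-0.225, 0.974, 0.0], [0.974, 0.225, 0.0], [0.0, 0.0, -1.0]]
force: [-0.0, 1.1, 0.7]
opening: 1.0
grasp_force: 0.0
```

```bash
python3 - <<'E'
from h import *
KT=T_cam("wrist"); i=capture("wrist"); cv2.imwrite("pics/w3.png",i[...,::-1])
print(w2p("wrist",[.5995,.0417,.143],KT),w2p("wrist",[.6186,-.0132,.098],KT))
plan((.5995,.0417,.099,13))
E
```

```text
[319.84811019 251.65286418] [326.08460171 297.79316495]
t 7.8 at [0.5959 0.0422 0.2116] head 13.0 F [0.2 0.4 0.6] open 1.0 gf 0.0
(0.5995, 0.0417, 0.099, 13) -> [-0.009  0.023  0.751] [ 0. -0.  0.] rows>=2.7
```

View pics/w3.png

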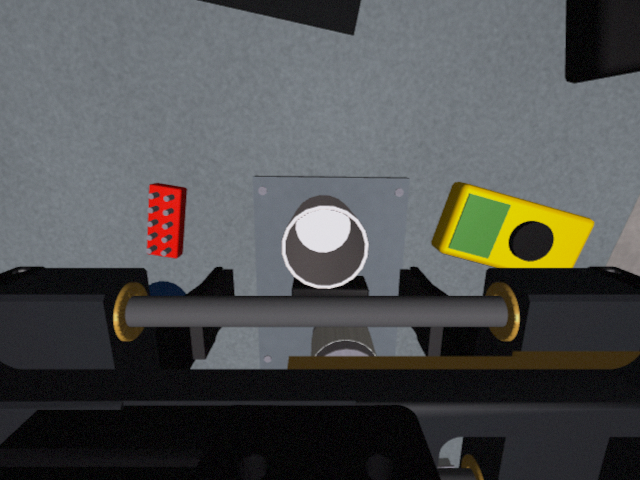

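The tumbler rim is at (325,247), within about 4 mm of the prediction, and the cover edges line up with the jaws. I'll descend and grip.

Request:
{"fn": "carry_out", "kwargs": {"deltas": [[[0,0.03,0.2,0,0,0,-1],[0,0.035,0.4,0,0,0,-1],[0,0.035,0.6,0,0,0,-1],[0,0.035,0.75,0,0,0,-1],[0,0.035,0.75,0,0,0,-1],[0,0.035,0.75,0,0,0,1],[0,0.035,0.75,0,0,0,1],[0,0.035,0.75,0,0,0,1],[0,0.035,0.75,0,0,0,1],[0,0.035,0.75,0,0,0,1]]]}}

```text
time_s: 8.63
position: [0.6025, 0.0421, 0.1006]
tcp_rot: [[-0.222, 0.975, 0.003], [0.975, 0.222, -0.0], [-0.001, 0.003, -1.0]]
force: [-0.1, -0.4, 3.8]
opening: 0.723
grasp_force: 30.0
```

Request:
{"fn": "carry_out", "kwargs": {"deltas": [[[0,0,0,0,0,0,1],[0,0,0,0,0,0,1],[0,0,0,0,0,0,1],[0,0,-0.1,0,0,0,1],[0,0,-0.25,0,0,0,1],[0,0,-0.45,0,0,0,1],[0,0,-0.65,0,0,0,1],[0,0,-0.8,0,0,0,1],[0,0,-0.8,0,0,0,1],[0,0,-0.8,0,0,0,1]]]}}

```text
time_s: 9.47
position: [0.6019, 0.0419, 0.2201]
tcp_rot: [[-0.222, 0.975, 0.003], [0.975, 0.222, -0.0], [-0.001, 0.003, -1.0]]
force: [-0.2, 0.0, -1.6]
opening: 0.721
grasp_force: 30.0
```

```bash
python3 - <<'E'
from h import *
plan((.56,.16,.21,50),(.51,.29,.20,90),(.442,.411,.18,90),(.442,.411,.06,90))
E
```

```text
t 9.5 at [0.6019 0.0419 0.2201] head 12.8 F [-0.2  0.  -1.6] open 0.721 gf 30.0
(0.56, 0.16, 0.21, 50) -> [ 0.83  -0.097  0.066] [ 0.0004  0.0003 -0.1032] rows>=5.2
(0.51, 0.29, 0.2, 90) -> [0.812 0.45  0.067] [ 0.      0.     -0.1111] rows>=5.6
(0.442, 0.411, 0.18, 90) -> [0.453 0.807 0.133] [0. 0. 0.] rows>=3.4
(0.442, 0.411, 0.06, 90) -> [0.  0.  0.8] [0. 0. 0.] rows>=2.9
```

Request:
{"fn": "carry_out", "kwargs": {"deltas": [[[0.15,0,0,0,0,-0.018,1],[0.3,-0.01,0,0,0,-0.036,1],[0.45,-0.03,0,0,0,-0.054,1],[0.6,-0.05,0,0,0,-0.072,1],[0.72,-0.07,0,0,0,-0.09,1],[0.83,-0.097,0,0,0,-0.1032,1],[0.83,-0.097,0,0,0,-0.1032,1],[0.83,-0.097,0,0,0,-0.1032,1],[0.83,-0.097,0,0,0,-0.1032,1],[0.83,-0.097,0,0,0,-0.1032,1]]]}}

```text
time_s: 10.3
position: [0.5597, 0.1592, 0.218]
tcp_rot: [[-0.765, 0.644, -0.001], [0.644, 0.765, -0.001], [0.0, -0.001, -1.0]]
force: [0.3, -0.1, -0.8]
opening: 0.719
grasp_force: 30.0
```

Request:
{"fn": "carry_out", "kwargs": {"deltas": [[[0.15,0.08,0,0,0,-0.018,1],[0.3,0.16,0,0,0,-0.036,1],[0.45,0.24,0,0,0,-0.054,1],[0.6,0.32,0,0,0,-0.072,1],[0.72,0.4,0,0,0,-0.09,1],[0.812,0.45,0,0,0,-0.1111,1],[0.812,0.45,0,0,0,-0.1111,1],[0.812,0.45,0,0,0,-0.1111,1],[0.812,0.45,0,0,0,-0.1111,1],[0.812,0.45,0,0,0,-0.1111,1]]]}}

```text
time_s: 11.13
position: [0.5103, 0.2889, 0.2187]
tcp_rot: [[-1.0, 0.003, 0.0], [0.003, 1.0, -0.0], [-0.0, -0.0, -1.0]]
force: [-1.1, -0.1, -1.1]
opening: 0.721
grasp_force: 30.0
```

Request:
{"fn": "carry_out", "kwargs": {"deltas": [[[0.1,0.15,0,0,0,0,1],[0.2,0.35,0,0,0,0,1],[0.32,0.55,0,0,0,0,1],[0.42,0.7,0,0,0,0,1],[0.453,0.807,0,0,0,0,1],[0.453,0.807,0.2,0,0,0,1],[0.453,0.807,0.4,0,0,0,1],[0.453,0.807,0.5,0,0,0,1],[0.453,0.807,0.5,0,0,0,1],[0.453,0.807,0.5,0,0,0,1]]]}}

```text
time_s: 11.97
position: [0.442, 0.4103, 0.1431]
tcp_rot: [[-1.0, 0.002, -0.002], [0.002, 1.0, -0.001], [0.001, -0.001, -1.0]]
force: [-0.2, 0.8, -0.9]
opening: 0.715
grasp_force: 30.0
```

```bash
python3 - <<'E'
from h import *
plan((.442,.411,.0415,90))
E
```

```text
t 12.0 at [0.442  0.4103 0.1431] head 89.9 F [-0.2  0.8 -0.9] open 0.715 gf 30.0
(0.442, 0.411, 0.0415, 90) -> [-0.001  0.005  0.677] [-0.0002 -0.0002 -0.0004] rows>=2.4
```

Request:
{"fn": "carry_out", "kwargs": {"deltas": [[[0,0,0.15,0,0,0,1],[0,0,0.3,0,0,0,1],[0,0,0.45,0,0,0,1],[0,0,0.55,0,0,0,1],[0,0,0.62,0,0,0,1],[0,0,0.65,0,0,0,1],[0,0,0.66,0,0,0,1],[0,0,0.67,0,0,0,1],[0,0,0.67,0,0,0,1],[0,0,0.67,0,0,0,1]]]}}

```text
time_s: 12.8
position: [0.4423, 0.4117, 0.0443]
tcp_rot: [[-1.0, 0.0, 0.002], [0.0, 1.0, 0.001], [-0.002, 0.001, -1.0]]
force: [0.2, 0.1, -1.7]
opening: 0.719
grasp_force: 30.0
```

```bash
python3 - <<'E'
from h import *
plan((.442,.411,.0405,90))
E
```

```text
t 12.8 at [0.4423 0.4117 0.0443] head 90.0 F [ 0.2  0.1 -1.7] open 0.719 gf 30.0
(0.442, 0.411, 0.0405, 90) -> [ 0.002 -0.005  0.026] [ 0.0002  0.0003 -0.    ] rows>=0.1
```

Lower the last bit, release, lift, then head toward the tin.

Request:
{"fn": "carry_out", "kwargs": {"deltas": [[[0,0,0.015,0,0,0,1],[0,0,0.024,0,0,0,1],[0,0,0.024,0,0,0,-1],[0,0,0.024,0,0,0,-1],[0,0,0.024,0,0,0,-1],[0,0,0.024,0,0,0,-1],[0,0,-0.15,0,0,0,-1],[0,0,-0.4,0,0,0,-1],[0,0,-0.65,0,0,0,-1],[0,0,-0.9,0,0,0,-1]]]}}

```text
time_s: 13.63
position: [0.441, 0.4109, 0.1792]
tcp_rot: [[-1.0, 0.0, -0.002], [0.0, 1.0, -0.001], [0.002, -0.001, -1.0]]
force: [0.1, -0.8, 0.4]
opening: 0.999
grasp_force: 0.0
```

```bash
python3 - <<'E'
from h import *
plan((.51,.28,.22,80),(.55,.15,.22,50),(.60,.02,.22,13),(.644,-.0695,.20,13),(.644,-.0695,.089,13))
E
```

```text
t 13.6 at [0.441  0.4109 0.1792] head 90.0 F [ 0.1 -0.8  0.4] open 0.999 gf 0.0
(0.51, 0.28, 0.22, 80) -> [-0.46  -0.873 -0.272] [-0.0002 -0.0003  0.0277] rows>=3.7
(0.55, 0.15, 0.22, 50) -> [-0.413 -0.807  0.   ] [0.     0.     0.0833] rows>=4.2
(0.6, 0.02, 0.22, 13) -> [-0.812 -0.45   0.   ] [0.     0.     0.1028] rows>=5.2
(0.644, -0.0695, 0.2, 13) -> [-0.647  0.152  0.133] [0. 0. 0.] rows>=2.4
(0.644, -0.0695, 0.089, 13) -> [0.   0.   0.74] [0. 0. 0.] rows>=2.7
```

Request:
{"fn": "carry_out", "kwargs": {"deltas": [[[-0.12,-0.22,-0.1,0,0,0.01,-1],[-0.24,-0.44,-0.2,0,0,0.02,-1],[-0.36,-0.66,-0.27,0,0,0.0277,-1],[-0.46,-0.873,-0.27,0,0,0.0277,-1],[-0.46,-0.873,-0.27,0,0,0.0277,-1],[-0.46,-0.873,-0.27,0,0,0.0277,-1],[-0.46,-0.873,-0.27,0,0,0.0277,-1],[-0.46,-0.873,-0.27,0,0,0.0277,-1],[-0.46,-0.873,-0.27,0,0,0.0277,-1],[-0.46,-0.873,-0.27,0,0,0.0277,-1]]]}}

```text
time_s: 14.47
position: [0.5098, 0.2814, 0.2184]
tcp_rot: [[-0.985, 0.171, -0.001], [0.171, 0.985, -0.0], [0.001, -0.0, -1.0]]
force: [-0.6, -0.3, 0.2]
opening: 1.001
grasp_force: 0.0
```

Request:
{"fn": "carry_out", "kwargs": {"deltas": [[[-0.08,-0.16,0,0,0,0.017,-1],[-0.16,-0.32,0,0,0,0.034,-1],[-0.24,-0.48,0,0,0,0.05,-1],[-0.32,-0.64,0,0,0,0.067,-1],[-0.413,-0.807,0,0,0,0.0833,-1],[-0.413,-0.807,0,0,0,0.0833,-1],[-0.413,-0.807,0,0,0,0.0833,-1],[-0.413,-0.807,0,0,0,0.0833,-1],[-0.413,-0.807,0,0,0,0.0833,-1],[-0.413,-0.807,0,0,0,0.0833,-1]]]}}

```text
time_s: 15.3
position: [0.55, 0.1517, 0.2187]
tcp_rot: [[-0.768, 0.641, -0.0], [0.641, 0.768, 0.0], [0.0, -0.0, -1.0]]
force: [-0.2, -0.3, 0.3]
opening: 1.004
grasp_force: 0.0
```

Request:
{"fn": "carry_out", "kwargs": {"deltas": [[[-0.14,-0.08,0,0,0,0.018,-1],[-0.28,-0.16,0,0,0,0.036,-1],[-0.42,-0.24,0,0,0,0.054,-1],[-0.56,-0.32,0,0,0,0.072,-1],[-0.7,-0.4,0,0,0,0.09,-1],[-0.812,-0.45,0,0,0,0.1028,-1],[-0.812,-0.45,0,0,0,0.1028,-1],[-0.812,-0.45,0,0,0,0.1028,-1],[-0.812,-0.45,0,0,0,0.1028,-1],[-0.812,-0.45,0,0,0,0.1028,-1]]]}}

```text
time_s: 16.13
position: [0.5998, 0.0219, 0.2187]
tcp_rot: [[-0.228, 0.974, -0.001], [0.974, 0.228, 0.001], [0.001, -0.001, -1.0]]
force: [-1.2, 0.5, -0.3]
opening: 1.0
grasp_force: 0.0
```

Request:
{"fn": "carry_out", "kwargs": {"deltas": [[[-0.2,0.05,0,0,0,0,-1],[-0.4,0.1,0.05,0,0,0,-1],[-0.647,0.152,0.13,0,0,0,-1],[-0.647,0.152,0.13,0,0,0,-1],[-0.647,0.152,0.13,0,0,0,-1],[-0.647,0.152,0.13,0,0,0,-1],[-0.647,0.152,0.13,0,0,0,-1],[-0.647,0.152,0.13,0,0,0,-1],[-0.647,0.152,0.13,0,0,0,-1],[-0.647,0.152,0.13,0,0,0,-1]]]}}

```text
time_s: 16.97
position: [0.6446, -0.0681, 0.1998]
tcp_rot: [[-0.227, 0.974, 0.0], [0.974, 0.227, -0.0], [-0.0, 0.0, -1.0]]
force: [0.1, -0.0, -0.2]
opening: 1.004
grasp_force: 0.0
```

```bash
python3 - <<'E'
from h import *
KT=T_cam("wrist"); i=capture("wrist"); cv2.imwrite("pics/w4.png",i[...,::-1])
print(w2p("wrist",[.644,-.0695,.133],KT),w2p("wrist",[.6186,-.0132,.098],KT))
plan((.644,-.0695,.089,13))
E
```

```text
[313.97516824 252.13615974] [298.68493267 164.50968927]
t 17.0 at [ 0.6446 -0.0683  0.1997] head 13.1 F [-0.2 -0.2 -0.8] open 0.996 gf 0.0
(0.644, -0.0695, 0.089, 13) -> [-0.007 -0.006  0.738] [0.0001 0.     0.0002] rows>=2.7
```

View pics/w4.png

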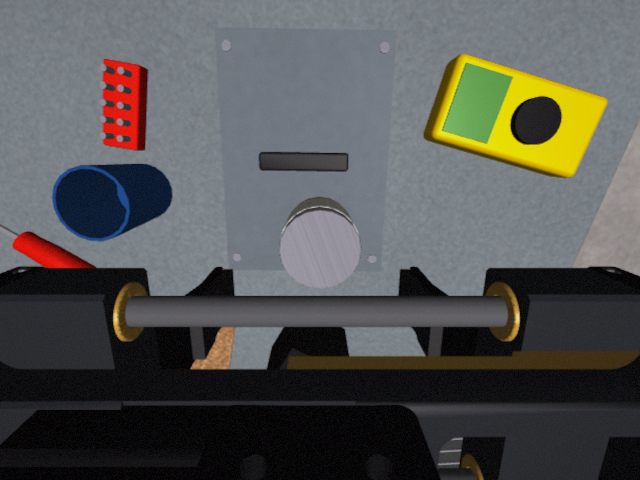

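The tin is at (320,247) and the handle at (304,161), both offset from prediction by the same ~(+5,−5) px. I'll grip the tin.

Request:
{"fn": "carry_out", "kwargs": {"deltas": [[[0,0.01,0.2,0,0,0,-1],[0,0.01,0.4,0,0,0,-1],[0,0.01,0.6,0,0,0,-1],[0,0.01,0.738,0,0,0,-1],[0,0.01,0.738,0,0,0,-1],[0,0.01,0.738,0,0,0,1],[0,0.01,0.738,0,0,0,1],[0,0.01,0.738,0,0,0,1],[0,0.01,0.738,0,0,0,1],[0,0.01,0.738,0,0,0,1]]]}}

```text
time_s: 17.85
position: [0.6471, -0.0689, 0.0902]
tcp_rot: [[-0.225, 0.974, 0.003], [0.974, 0.225, -0.001], [-0.001, 0.003, -1.0]]
force: [-0.4, -0.4, 0.6]
opening: 0.708
grasp_force: 0.0
```

Request:
{"fn": "carry_out", "kwargs": {"deltas": [[[0,0,0,0,0,0,1],[0,0,0,0,0,0,1],[0,0,0,0,0,0,1],[0,0,-0.1,0,0,0,1],[0,0,-0.25,0,0,0,1],[0,0,-0.45,0,0,0,1],[0,0,-0.65,0,0,0,1],[0,0,-0.85,0,0,0,1],[0,0,-0.85,0,0,0,1],[0,0,-0.85,0,0,0,1]]]}}

```text
time_s: 18.68
position: [0.6468, -0.0689, 0.2176]
tcp_rot: [[-0.225, 0.974, 0.003], [0.974, 0.225, -0.001], [-0.002, 0.003, -1.0]]
force: [0.0, -0.7, -3.3]
opening: 0.682
grasp_force: 30.0
```

```bash
python3 - <<'E'
from h import *
KT=T_cam("wrist"); i=capture("wrist"); cv2.imwrite("pics/w5.png",i[...,::-1])
p=telemetry.read_state()["position"]; print("tin top pred", w2p("wrist",[p[0],p[1],p[2]+.044],KT))
plan((.60,.05,.22,30),(.575,.19,.22,60),(.55,.32,.22,90),(.542,.411,.18,90),(.542,.411,.04,90))
E
```

```text
tin top pred [311.37199996 328.13365943]
t 18.7 at [ 0.6453 -0.0685  0.2155] head 13.0 F [ 0.  -0.4 -2.6] open 0.683 gf 30.0
(0.6, 0.05, 0.22, 30) -> [ 0.838 -0.116 -0.029] [-0.0002 -0.0001 -0.0472] rows>=3.0
(0.575, 0.19, 0.22, 60) -> [0.892 0.322 0.   ] [ 0.      0.     -0.0833] rows>=4.2
(0.55, 0.32, 0.22, 90) -> [0.578 0.667 0.   ] [ 0.      0.     -0.0833] rows>=4.2
(0.542, 0.411, 0.18, 90) -> [0.053 0.607 0.267] [0. 0. 0.] rows>=2.4
(0.542, 0.411, 0.04, 90) -> [0.    0.    0.933] [0. 0. 0.] rows>=3.4
```

Request:
{"fn": "carry_out", "kwargs": {"deltas": [[[0.2,-0.03,-0.02,0,0,-0.015,1],[0.4,-0.06,-0.03,0,0,-0.03,1],[0.6,-0.09,-0.03,0,0,-0.0472,1],[0.75,-0.11,-0.03,0,0,-0.0472,1],[0.838,-0.116,-0.03,0,0,-0.0472,1],[0.838,-0.116,-0.03,0,0,-0.0472,1],[0.838,-0.116,-0.03,0,0,-0.0472,1],[0.838,-0.116,-0.03,0,0,-0.0472,1],[0.838,-0.116,-0.03,0,0,-0.0472,1],[0.838,-0.116,-0.03,0,0,-0.0472,1]]]}}

```text
time_s: 19.57
position: [0.6014, 0.0485, 0.2203]
tcp_rot: [[-0.499, 0.867, -0.0], [0.867, 0.499, -0.0], [-0.0, -0.0, -1.0]]
force: [0.6, -0.2, -1.8]
opening: 0.684
grasp_force: 30.0
```

Request:
{"fn": "carry_out", "kwargs": {"deltas": [[[0.18,0.06,0,0,0,-0.017,1],[0.36,0.13,0,0,0,-0.034,1],[0.54,0.2,0,0,0,-0.05,1],[0.72,0.26,0,0,0,-0.067,1],[0.892,0.322,0,0,0,-0.0833,1],[0.892,0.322,0,0,0,-0.0833,1],[0.892,0.322,0,0,0,-0.0833,1],[0.892,0.322,0,0,0,-0.0833,1],[0.892,0.322,0,0,0,-0.0833,1],[0.892,0.322,0,0,0,-0.0833,1]]]}}

```text
time_s: 20.4
position: [0.5763, 0.1884, 0.2206]
tcp_rot: [[-0.865, 0.502, 0.0], [0.502, 0.865, -0.0], [-0.0, -0.0, -1.0]]
force: [-0.1, 0.5, -1.4]
opening: 0.685
grasp_force: 30.0
```

Request:
{"fn": "carry_out", "kwargs": {"deltas": [[[0.12,0.13,0,0,0,-0.017,1],[0.24,0.27,0,0,0,-0.034,1],[0.36,0.4,0,0,0,-0.05,1],[0.48,0.54,0,0,0,-0.067,1],[0.578,0.667,0,0,0,-0.0833,1],[0.578,0.667,0,0,0,-0.0833,1],[0.578,0.667,0,0,0,-0.0833,1],[0.578,0.667,0,0,0,-0.0833,1],[0.578,0.667,0,0,0,-0.0833,1],[0.578,0.667,0,0,0,-0.0833,1]]]}}

```text
time_s: 21.23
position: [0.5512, 0.3185, 0.2206]
tcp_rot: [[-1.0, 0.003, -0.0], [0.003, 1.0, -0.0], [0.0, -0.0, -1.0]]
force: [-0.4, -0.1, -1.6]
opening: 0.685
grasp_force: 30.0
```

Request:
{"fn": "carry_out", "kwargs": {"deltas": [[[0.02,0.2,0,0,0,0,1],[0.04,0.4,0,0,0,0,1],[0.053,0.607,0,0,0,0,1],[0.053,0.607,0,0,0,0,1],[0.053,0.607,0.15,0,0,0,1],[0.053,0.607,0.35,0,0,0,1],[0.053,0.607,0.55,0,0,0,1],[0.053,0.607,0.7,0,0,0,1],[0.053,0.607,0.7,0,0,0,1],[0.053,0.607,0.7,0,0,0,1]]]}}

```text
time_s: 22.07
position: [0.5423, 0.4095, 0.1143]
tcp_rot: [[-1.0, 0.002, -0.003], [0.002, 1.0, -0.002], [0.003, -0.002, -1.0]]
force: [-0.2, 0.4, -2.5]
opening: 0.685
grasp_force: 30.0
```

```bash
python3 - <<'E'
from h import *
plan((.542,.411,.031,90))
E
```

```text
t 22.1 at [0.5423 0.4095 0.1143] head 89.9 F [-0.2  0.4 -2.5] open 0.685 gf 30.0
(0.542, 0.411, 0.031, 90) -> [0.001 0.011 0.556] [-0.0003 -0.0005 -0.0002] rows>=2.0
```

Request:
{"fn": "carry_out", "kwargs": {"deltas": [[[0,0,0.15,0,0,0,1],[0,0,0.3,0,0,0,1],[0,0,0.42,0,0,0,1],[0,0,0.5,0,0,0,1],[0,0,0.53,0,0,0,1],[0,0,0.55,0,0,0,1],[0,0,0.555,0,0,0,1],[0,0,0.56,0,0,0,1],[0,0,0.56,0,0,0,1],[0,0,0.56,0,0,0,1]]]}}

```text
time_s: 22.9
position: [0.5434, 0.4113, 0.0327]
tcp_rot: [[-1.0, 0.0, 0.002], [0.0, 1.0, 0.001], [-0.002, 0.001, -1.0]]
force: [0.9, 0.8, -1.9]
opening: 0.685
grasp_force: 30.0
```

```bash
python3 - <<'E'
from h import *
plan((.542,.411,.030,90))
E
```

```text
t 22.9 at [0.5434 0.4113 0.0327] head 90.0 F [ 0.9  0.8 -1.9] open 0.685 gf 30.0
(0.542, 0.411, 0.03, 90) -> [ 0.009 -0.002  0.018] [ 0.0001  0.0003 -0.    ] rows>=0.1
```

Request:
{"fn": "carry_out", "kwargs": {"deltas": [[[0,0,0.01,0,0,0,1],[0,0,0.016,0,0,0,1],[0,0,0.016,0,0,0,-1],[0,0,0.016,0,0,0,-1],[0,0,0.016,0,0,0,-1],[0,0,0.016,0,0,0,-1],[0,0,-0.15,0,0,0,-1],[0,0,-0.4,0,0,0,-1],[0,0,-0.65,0,0,0,-1],[0,0,-0.9,0,0,0,-1]]]}}

```text
time_s: 23.73
position: [0.5424, 0.4106, 0.1675]
tcp_rot: [[-1.0, 0.0, -0.001], [0.0, 1.0, -0.001], [0.001, -0.001, -1.0]]
force: [0.1, 0.3, 0.5]
opening: 0.997
grasp_force: 0.0
```

```bash
python3 - <<'E'
from h import *
plan((.51,.28,.22,90),(.47,.14,.22,90),(.45,0,.22,90),(.4392,-.11,.19,90),(.4392,-.11,.053,90))
E
```

```text
t 23.7 at [0.5424 0.4106 0.1675] head 90.0 F [0.1 0.3 0.5] open 0.997 gf 0.0
(0.51, 0.28, 0.22, 90) -> [ 0.216 -0.871 -0.349] [-0.0001 -0.0002 -0.    ] rows>=3.5
(0.47, 0.14, 0.22, 90) -> [ 0.267 -0.933  0.   ] [0. 0. 0.] rows>=3.5
(0.45, 0, 0.22, 90) -> [ 0.133 -0.933  0.   ] [0. 0. 0.] rows>=3.4
(0.4392, -0.11, 0.19, 90) -> [ 0.072 -0.733  0.2  ] [0. 0. 0.] rows>=2.7
(0.4392, -0.11, 0.053, 90) -> [0.    0.    0.913] [0. 0. 0.] rows>=3.3
```

Request:
{"fn": "carry_out", "kwargs": {"deltas": [[[0.05,-0.2,-0.2,0,0,0,-1],[0.1,-0.4,-0.35,0,0,0,-1],[0.15,-0.6,-0.35,0,0,0,-1],[0.216,-0.871,-0.35,0,0,0,-1],[0.216,-0.871,-0.35,0,0,0,-1],[0.216,-0.871,-0.35,0,0,0,-1],[0.216,-0.871,-0.35,0,0,0,-1],[0.216,-0.871,-0.35,0,0,0,-1],[0.216,-0.871,-0.35,0,0,0,-1],[0.216,-0.871,-0.35,0,0,0,-1]]]}}

```text
time_s: 24.57
position: [0.5106, 0.2813, 0.2188]
tcp_rot: [[-1.0, -0.001, 0.0], [-0.001, 1.0, 0.0], [-0.0, 0.0, -1.0]]
force: [-0.1, 0.0, 0.2]
opening: 0.998
grasp_force: 0.0
```

Request:
{"fn": "carry_out", "kwargs": {"deltas": [[[0.06,-0.22,0,0,0,0,-1],[0.12,-0.44,0,0,0,0,-1],[0.18,-0.66,0,0,0,0,-1],[0.267,-0.933,0,0,0,0,-1],[0.267,-0.933,0,0,0,0,-1],[0.267,-0.933,0,0,0,0,-1],[0.267,-0.933,0,0,0,0,-1],[0.267,-0.933,0,0,0,0,-1],[0.267,-0.933,0,0,0,0,-1],[0.267,-0.933,0,0,0,0,-1]]]}}

```text
time_s: 25.4
position: [0.4706, 0.1415, 0.219]
tcp_rot: [[-1.0, -0.002, 0.0], [-0.002, 1.0, 0.0], [-0.0, 0.0, -1.0]]
force: [0.4, -0.2, -0.5]
opening: 1.001
grasp_force: 0.0
```

Request:
{"fn": "carry_out", "kwargs": {"deltas": [[[0.03,-0.22,0,0,0,0,-1],[0.06,-0.44,0,0,0,0,-1],[0.09,-0.66,0,0,0,0,-1],[0.133,-0.933,0,0,0,0,-1],[0.133,-0.933,0,0,0,0,-1],[0.133,-0.933,0,0,0,0,-1],[0.133,-0.933,0,0,0,0,-1],[0.133,-0.933,0,0,0,0,-1],[0.133,-0.933,0,0,0,0,-1],[0.133,-0.933,0,0,0,0,-1]]]}}

```text
time_s: 26.23
position: [0.4504, 0.0017, 0.2191]
tcp_rot: [[-1.0, -0.002, -0.0], [-0.002, 1.0, 0.0], [0.0, 0.0, -1.0]]
force: [-0.2, 0.5, 0.1]
opening: 1.0
grasp_force: 0.0
```

Request:
{"fn": "carry_out", "kwargs": {"deltas": [[[0.02,-0.22,0,0,0,0,-1],[0.04,-0.44,0,0,0,0,-1],[0.06,-0.6,0.1,0,0,0,-1],[0.072,-0.733,0.2,0,0,0,-1],[0.072,-0.733,0.2,0,0,0,-1],[0.072,-0.733,0.2,0,0,0,-1],[0.072,-0.733,0.2,0,0,0,-1],[0.072,-0.733,0.2,0,0,0,-1],[0.072,-0.733,0.2,0,0,0,-1],[0.072,-0.733,0.2,0,0,0,-1]]]}}

```text
time_s: 27.07
position: [0.4398, -0.1088, 0.1896]
tcp_rot: [[-1.0, -0.001, 0.001], [-0.001, 1.0, -0.0], [-0.001, -0.0, -1.0]]
force: [-0.5, -0.2, -0.7]
opening: 1.002
grasp_force: 0.0
```

```bash
python3 - <<'E'
from h import *
KT=T_cam("wrist"); i=capture("wrist")[...,::-1]; t=capture("top")[...,::-1]; cv2.imwrite("pics/t2.png",t)
print(w2p("wrist",[.4392,-.11,.09],KT))
a=cv2.resize(i[:300],(512,240)); b=cv2.resize(t[140:350,80:400],None,fx=1.6,fy=1.6)
cv2.imwrite("pics/w6.png",np.vstack([a,b]))
plan((.4392,-.11,.053,90))
E
```

```text
[313.56165638 236.45742514]
t 27.2 at [ 0.4397 -0.109   0.1895] head 90.1 F [-0.1  0.9  0.5] open 0.999 gf 0.0
(0.4392, -0.11, 0.053, 90) -> [ 0.004 -0.006  0.91 ] [-0.0001  0.0001  0.0002] rows>=3.3
```

View pics/w6.png

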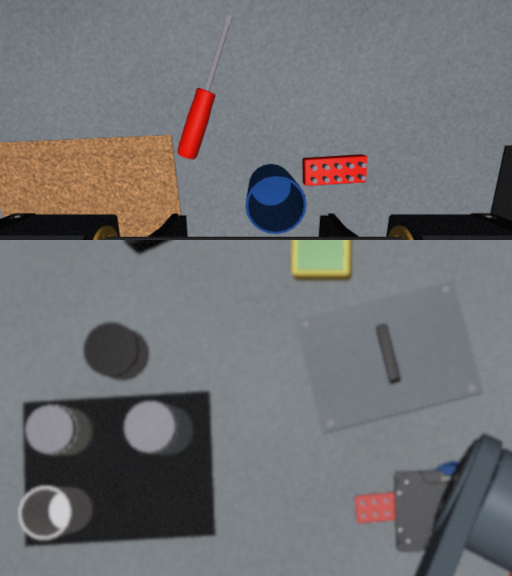

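The jar, tin and tumbler stand correctly on the mat. The cup has been nudged: its rim is at (345,255) in the wrist picture against a predicted (314,236). I'll measure it again.

```bash
python3 - <<'E'
from h import *
for u,v in[(345,255),(342.5,257.5),(340,260)]: p=p2w("wrist",u,v,.09); print(p.round(4))
p=p2w("wrist",342.5,257.5,.09)
plan((*p,.12,90),(*p,.053,90))
E
```

```text
[ 0.4549 -0.0842]
[ 0.4571 -0.0862]
[ 0.4593 -0.0883]
t 27.2 at [ 0.4397 -0.109   0.1895] head 90.1 F [-0.1  0.9  0.5] open 0.999 gf 0.0
(np.float64(0.45708560473247845), np.float64(-0.08621933762992862), 0.12, 90) -> [-0.116  0.152  0.463] [-0.0001  0.0001  0.0002] rows>=1.8
(np.float64(0.45708560473247845), np.float64(-0.08621933762992862), 0.053, 90) -> [0.    0.    0.447] [0. 0. 0.] rows>=1.6
```

Request:
{"fn": "carry_out", "kwargs": {"deltas": [[[-0.06,0.08,0,0,0,0,-1],[-0.116,0.152,0.05,0,0,0,-1],[-0.116,0.152,0.2,0,0,0,-1],[-0.116,0.152,0.4,0,0,0,-1],[-0.116,0.152,0.6,0,0,0,-1],[-0.116,0.152,0.75,0,0,0,-1],[-0.116,0.152,0.88,0,0,0,-1],[-0.116,0.152,0.9,0,0,0,-1],[-0.116,0.152,0.9,0,0,0,1],[-0.116,0.152,0.9,0,0,0,1]]]}}

```text
time_s: 28.0
position: [0.4574, -0.0869, 0.0546]
tcp_rot: [[-1.0, -0.0, 0.001], [-0.0, 1.0, -0.0], [-0.001, -0.0, -1.0]]
force: [0.6, -0.1, -0.5]
opening: 0.918
grasp_force: 0.0
```

Request:
{"fn": "carry_out", "kwargs": {"deltas": [[[0,0,0,0,0,0,1],[0,0,0,0,0,0,1],[0,0,0,0,0,0,1],[0,0,0,0,0,0,1],[0,0,-0.15,0,0,0,1],[0,0,-0.35,0,0,0,1],[0,0,-0.55,0,0,0,1],[0,0,-0.75,0,0,0,1],[0,0,-0.95,0,0,0,1],[0,0,-0.95,0,0,0,1]]]}}

```text
time_s: 28.83
position: [0.4601, -0.0882, 0.2019]
tcp_rot: [[-1.0, -0.0, 0.011], [-0.0, 1.0, -0.005], [-0.011, -0.005, -1.0]]
force: [0.5, 0.2, -0.7]
opening: 0.727
grasp_force: 29.8
```

```bash
python3 - <<'E'
from h import *
plan((.45,.05,.20,90),(.447,.18,.2,90),(.442,.281,.2,90),(.442,.281,.07,90))
E
```

```text
t 28.8 at [ 0.4601 -0.0882  0.2019] head 90.0 F [ 0.5  0.2 -0.7] open 0.727 gf 29.8
(0.45, 0.05, 0.2, 90) -> [0.067 0.921 0.007] [-0.0008  0.0017  0.    ] rows>=3.3
(0.447, 0.18, 0.2, 90) -> [0.02  0.867 0.   ] [0. 0. 0.] rows>=3.1
(0.442, 0.281, 0.2, 90) -> [0.033 0.673 0.   ] [0. 0. 0.] rows>=2.4
(0.442, 0.281, 0.07, 90) -> [0.    0.    0.867] [0. 0. 0.] rows>=3.1
```

Request:
{"fn": "carry_out", "kwargs": {"deltas": [[[0.02,0.2,0,0,0,0,1],[0.03,0.4,0,0,0,0,1],[0.05,0.6,0,0,0,0,1],[0.06,0.8,0,0,0,0,1],[0.067,0.921,0,0,0,0,1],[0.067,0.921,0,0,0,0,1],[0.067,0.921,0,0,0,0,1],[0.067,0.921,0,0,0,0,1],[0.067,0.921,0,0,0,0,1],[0.067,0.921,0,0,0,0,1]]]}}

```text
time_s: 29.67
position: [0.4471, 0.0504, 0.1965]
tcp_rot: [[-1.0, 0.002, -0.0], [0.002, 1.0, -0.0], [0.0, -0.0, -1.0]]
force: [-0.0, 0.6, -0.6]
opening: 0.729
grasp_force: 29.8
```

Request:
{"fn": "carry_out", "kwargs": {"deltas": [[[0.005,0.2,0,0,0,0,1],[0.01,0.4,0,0,0,0,1],[0.015,0.6,0,0,0,0,1],[0.02,0.8,0,0,0,0,1],[0.02,0.867,0,0,0,0,1],[0.02,0.867,0,0,0,0,1],[0.02,0.867,0,0,0,0,1],[0.02,0.867,0,0,0,0,1],[0.02,0.867,0,0,0,0,1],[0.02,0.867,0,0,0,0,1]]]}}

```text
time_s: 30.5
position: [0.444, 0.1802, 0.1966]
tcp_rot: [[-1.0, 0.002, -0.0], [0.002, 1.0, -0.0], [0.0, -0.0, -1.0]]
force: [1.1, 0.5, -1.8]
opening: 0.73
grasp_force: 29.8
```

Request:
{"fn": "carry_out", "kwargs": {"deltas": [[[0.01,0.2,0,0,0,0,1],[0.02,0.4,0,0,0,0,1],[0.03,0.6,0,0,0,0,1],[0.033,0.673,0,0,0,0,1],[0.033,0.673,0,0,0,0,1],[0.033,0.673,0.15,0,0,0,1],[0.033,0.673,0.35,0,0,0,1],[0.033,0.673,0.55,0,0,0,1],[0.033,0.673,0.7,0,0,0,1],[0.033,0.673,0.7,0,0,0,1]]]}}

```text
time_s: 31.33
position: [0.436, 0.2794, 0.0878]
tcp_rot: [[-1.0, 0.001, -0.009], [0.001, 1.0, -0.004], [0.009, -0.004, -1.0]]
force: [-0.5, -0.3, -0.9]
opening: 0.729
grasp_force: 29.8
```

```bash
python3 - <<'E'
from h import *
plan((.442,.281,.0575,90))
E
```

```text
t 31.3 at [0.436  0.2794 0.0878] head 89.9 F [-0.5 -0.3 -0.9] open 0.729 gf 29.8
(0.442, 0.281, 0.0575, 90) -> [-0.042  0.011  0.202] [-0.0007 -0.0015 -0.0002] rows>=0.7
```

Request:
{"fn": "carry_out", "kwargs": {"deltas": [[[-0.01,0,0.03,0,0,0,1],[-0.02,0,0.07,0,0,0,1],[-0.02,0,0.11,0,0,0,1],[-0.02,0,0.14,0,0,0,1],[-0.02,0,0.17,0,0,0,1],[-0.02,0,0.19,0,0,0,1],[-0.02,0,0.2,0,0,0,1],[-0.02,0,0.2,0,0,0,1],[-0.02,0,0.2,0,0,0,1],[-0.02,0,0.2,0,0,0,1]]]}}

```text
time_s: 32.17
position: [0.442, 0.2825, 0.0618]
tcp_rot: [[-1.0, 0.0, 0.0], [0.0, 1.0, 0.0], [-0.0, 0.0, -1.0]]
force: [-0.2, -0.4, -0.7]
opening: 0.731
grasp_force: 29.8
```

```bash
python3 - <<'E'
from h import *
plan((.442,.281,.0570,90))
E
```

```text
t 32.2 at [0.442  0.2825 0.0618] head 90.0 F [-0.2 -0.4 -0.7] open 0.731 gf 29.8
(0.442, 0.281, 0.057, 90) -> [ 0.    -0.01   0.032] [ 0.      0.0001 -0.    ] rows>=0.1
```

Request:
{"fn": "carry_out", "kwargs": {"deltas": [[[0,0,0.015,0,0,0,1],[0,0,0.028,0,0,0,1],[0,0,0.028,0,0,0,1],[0,0,0.028,0,0,0,-1],[0,0,0.028,0,0,0,-1],[0,0,0.028,0,0,0,-1],[0,0,0.028,0,0,0,-1],[0,0,-0.15,0,0,0,-1],[0,0,-0.4,0,0,0,-1],[0,0,-0.7,0,0,0,-1]]]}}

```text
time_s: 33.0
position: [0.4403, 0.2817, 0.1626]
tcp_rot: [[-1.0, 0.0, -0.005], [0.0, 1.0, -0.002], [0.005, -0.002, -1.0]]
force: [1.4, 0.2, 0.2]
opening: 0.991
grasp_force: 0.0
```

```bash
python3 - <<'E'
from h import *
plan((.52,.17,.21,95),(.58,.06,.21,103),(.6186,-.0132,.18,103),(.6186,-.0132,.07,103))
E
```

```text
t 33.0 at [0.4403 0.2817 0.1626] head 90.0 F [1.4 0.2 0.2] open 0.991 gf 0.0
(0.52, 0.17, 0.21, 95) -> [-0.53  -0.745 -0.317] [-0.0003 -0.0009 -0.014 ] rows>=3.5
(0.58, 0.06, 0.21, 103) -> [-0.335 -0.765  0.   ] [ 0.      0.     -0.0222] rows>=3.0
(0.6186, -0.0132, 0.18, 103) -> [-0.141 -0.533  0.2  ] [0. 0. 0.] rows>=2.1
(0.6186, -0.0132, 0.07, 103) -> [0.    0.    0.733] [0. 0. 0.] rows>=2.6
```

Request:
{"fn": "carry_out", "kwargs": {"deltas": [[[0,0,-0.2,0,0,0,-1],[-0.1,-0.15,-0.3,0,0,-0.005,-1],[-0.25,-0.35,-0.3,0,0,-0.01,-1],[-0.4,-0.55,-0.3,0,0,-0.014,-1],[-0.53,-0.745,-0.3,0,0,-0.014,-1],[-0.53,-0.745,-0.3,0,0,-0.014,-1],[-0.53,-0.745,-0.3,0,0,-0.014,-1],[-0.53,-0.745,-0.3,0,0,-0.014,-1],[-0.53,-0.745,-0.3,0,0,-0.014,-1],[-0.53,-0.745,-0.3,0,0,-0.014,-1]]]}}

```text
time_s: 33.83
position: [0.5203, 0.1716, 0.2081]
tcp_rot: [[-0.996, -0.089, -0.001], [-0.089, 0.996, 0.0], [0.001, 0.0, -1.0]]
force: [-0.1, -0.3, 0.4]
opening: 1.003
grasp_force: 0.0
```

Request:
{"fn": "carry_out", "kwargs": {"deltas": [[[-0.08,-0.2,0,0,0,-0.006,-1],[-0.16,-0.4,0,0,0,-0.012,-1],[-0.25,-0.6,0,0,0,-0.018,-1],[-0.335,-0.765,0,0,0,-0.0222,-1],[-0.335,-0.765,0,0,0,-0.0222,-1],[-0.335,-0.765,0,0,0,-0.0222,-1],[-0.335,-0.765,0,0,0,-0.0222,-1],[-0.335,-0.765,0,0,0,-0.0222,-1],[-0.335,-0.765,0,0,0,-0.0222,-1],[-0.335,-0.765,0,0,0,-0.0222,-1]]]}}

```text
time_s: 34.67
position: [0.5809, 0.0619, 0.2083]
tcp_rot: [[-0.974, -0.227, -0.0], [-0.227, 0.974, 0.0], [0.0, 0.0, -1.0]]
force: [0.5, 0.3, 0.2]
opening: 1.0
grasp_force: 0.0
```

Request:
{"fn": "carry_out", "kwargs": {"deltas": [[[-0.05,-0.2,0,0,0,0,-1],[-0.1,-0.4,0.1,0,0,0,-1],[-0.141,-0.533,0.2,0,0,0,-1],[-0.141,-0.533,0.2,0,0,0,-1],[-0.141,-0.533,0.2,0,0,0,-1],[-0.141,-0.533,0.2,0,0,0,-1],[-0.141,-0.533,0.2,0,0,0,-1],[-0.141,-0.533,0.2,0,0,0,-1],[-0.141,-0.533,0.2,0,0,0,-1],[-0.141,-0.533,0.2,0,0,0,-1]]]}}

```text
time_s: 35.5
position: [0.6201, -0.0117, 0.1789]
tcp_rot: [[-0.974, -0.226, 0.001], [-0.226, 0.974, -0.0], [-0.001, -0.0, -1.0]]
force: [-0.4, 0.2, 1.0]
opening: 1.002
grasp_force: 0.0
```

```bash
python3 - <<'E'
from h import *
KT=T_cam("wrist"); i=capture("wrist")[...,::-1]; t=capture("top")[...,::-1]
a=cv2.resize(i[:300],(640,300)); b=cv2.resize(t[140:350,80:400],None,fx=1.4,fy=1.4)
b=np.pad(b,((0,0),(0,640-b.shape[1]),(0,0)));cv2.imwrite("pics/w7.png",np.vstack([a,b]))
print(w2p("wrist",[.6186,-.0132,.098],KT))
plan((.6186,-.0132,.07,103))
E
```

```text
[313.65090588 240.95297126]
t 35.6 at [ 0.6201 -0.012   0.1786] head 103.1 F [ 0.7  0.2 -0.7] open 1.001 gf 0.0
(0.6186, -0.0132, 0.07, 103) -> [ 0.012 -0.005  0.724] [-0.      0.0001  0.0001] rows>=2.6
```

View pics/w7.png

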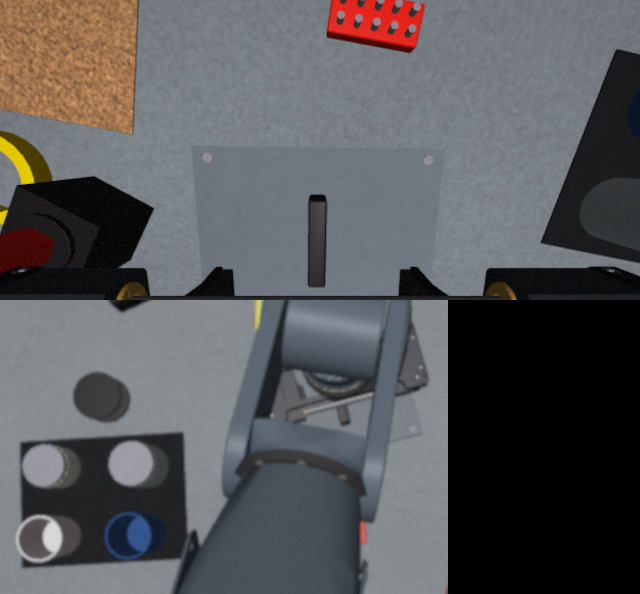

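All four vessels are on the mat. The handle is centred at (317,241) and aligned with the jaws, so I'll descend and grip it.

Request:
{"fn": "carry_out", "kwargs": {"deltas": [[[0.005,0.005,0.15,0,0,0,-1],[0.005,0.008,0.3,0,0,0,-1],[0.005,0.008,0.45,0,0,0,-1],[0.005,0.008,0.6,0,0,0,-1],[0.005,0.008,0.68,0,0,0,-1],[0.005,0.008,0.71,0,0,0,-1],[0.005,0.008,0.71,0,0,0,1],[0.005,0.008,0.71,0,0,0,1],[0.005,0.008,0.71,0,0,0,1],[0.005,0.008,0.71,0,0,0,1]]]}}

```text
time_s: 36.43
position: [0.6202, -0.0116, 0.0732]
tcp_rot: [[-0.974, -0.225, 0.003], [-0.225, 0.974, -0.001], [-0.003, -0.001, -1.0]]
force: [0.7, -0.0, 0.4]
opening: 0.781
grasp_force: 0.0
```

Request:
{"fn": "carry_out", "kwargs": {"deltas": [[[0,0,0,0,0,0,1],[0,0,0,0,0,0,1],[0,0,0,0,0,0,1],[0,0,0,0,0,0,1],[0,0,0,0,0,0,1],[0,0,0,0,0,0,1],[0,0,0,0,0,0,1],[0,0,0,0,0,0,1],[0,0,0,0,0,0,1],[0,0,0,0,0,0,1]]]}}

```text
time_s: 37.27
position: [0.6191, -0.0114, 0.0717]
tcp_rot: [[-0.974, -0.225, -0.0], [-0.225, 0.974, 0.0], [0.0, 0.0, -1.0]]
force: [-0.8, -0.1, -0.3]
opening: 0.154
grasp_force: 30.0
```

Request:
{"fn": "carry_out", "kwargs": {"deltas": [[[0,0,-0.08,0,0,0,1],[0,0,-0.17,0,0,0,1],[0,0,-0.27,0,0,0,1],[0,0,-0.38,0,0,0,1],[0,0,-0.5,0,0,0,1],[0,0,-0.62,0,0,0,1],[0,0,-0.68,0,0,0,1],[0,0,-0.7,0,0,0,1],[0,0,-0.7,0,0,0,1],[0,0,-0.7,0,0,0,1]]]}}

```text
time_s: 38.1
position: [0.6184, -0.0113, 0.176]
tcp_rot: [[-0.974, -0.225, -0.002], [-0.225, 0.974, 0.0], [0.002, 0.001, -1.0]]
force: [-0.3, 0.3, -3.1]
opening: 0.157
grasp_force: 30.0
```

```bash
python3 - <<'E'
from h import *
plan((.49,-.03,.175,97),(.485,-.12,.175,92.5),(.4876,-.25,.15,92.5),(.4876,-.3373,.10,92.5),(.4876,-.3373,.027,92.5))
E
```

```text
t 38.1 at [ 0.6184 -0.0113  0.176 ] head 103.0 F [-0.3  0.3 -3.1] open 0.157 gf 30.0
(0.49, -0.03, 0.175, 97) -> [0.862 0.071 0.008] [ 0.0001 -0.0003  0.0167] rows>=3.1
(0.485, -0.12, 0.175, 92.5) -> [ 0.106 -0.591  0.   ] [0.     0.     0.0125] rows>=2.2
(0.4876, -0.25, 0.15, 92.5) -> [ 0.02  -0.867  0.167] [0. 0. 0.] rows>=3.2
(0.4876, -0.3373, 0.1, 92.5) -> [ 0.025 -0.581  0.333] [0. 0. 0.] rows>=2.4
(0.4876, -0.3373, 0.027, 92.5) -> [0.    0.    0.487] [0. 0. 0.] rows>=1.8
```

Request:
{"fn": "carry_out", "kwargs": {"deltas": [[[0.1,0.01,0,0,0,0.003,1],[0.22,0.02,0,0,0,0.006,1],[0.35,0.03,0,0,0,0.009,1],[0.48,0.04,0,0,0,0.012,1],[0.61,0.05,0,0,0,0.015,1],[0.72,0.06,0,0,0,0.0167,1],[0.8,0.07,0,0,0,0.0167,1],[0.862,0.071,0,0,0,0.0167,1],[0.862,0.071,0,0,0,0.0167,1],[0.862,0.071,0,0,0,0.0167,1]]]}}

```text
time_s: 38.93
position: [0.4908, -0.0303, 0.1764]
tcp_rot: [[-0.993, -0.121, -0.0], [-0.121, 0.993, 0.0], [0.0, 0.0, -1.0]]
force: [0.6, 0.5, -3.3]
opening: 0.161
grasp_force: 30.0
```

Request:
{"fn": "carry_out", "kwargs": {"deltas": [[[0.01,-0.08,0,0,0,0.002,1],[0.03,-0.17,0,0,0,0.004,1],[0.05,-0.26,0,0,0,0.006,1],[0.07,-0.36,0,0,0,0.009,1],[0.09,-0.46,0,0,0,0.011,1],[0.1,-0.54,0,0,0,0.0125,1],[0.106,-0.591,0,0,0,0.0125,1],[0.106,-0.591,0,0,0,0.0125,1],[0.106,-0.591,0,0,0,0.0125,1],[0.106,-0.591,0,0,0,0.0125,1]]]}}

```text
time_s: 39.77
position: [0.4857, -0.1196, 0.1766]
tcp_rot: [[-0.999, -0.044, -0.0], [-0.044, 0.999, 0.001], [0.0, 0.001, -1.0]]
force: [0.2, -0.2, -3.3]
opening: 0.164
grasp_force: 30.0
```

Request:
{"fn": "carry_out", "kwargs": {"deltas": [[[0,-0.1,0,0,0,0,1],[0,-0.22,0,0,0,0,1],[0,-0.35,0,0,0,0,1],[0,-0.48,0.03,0,0,0,1],[0.01,-0.61,0.07,0,0,0,1],[0.01,-0.72,0.1,0,0,0,1],[0.02,-0.8,0.14,0,0,0,1],[0.02,-0.867,0.167,0,0,0,1],[0.02,-0.867,0.167,0,0,0,1],[0.02,-0.867,0.167,0,0,0,1]]]}}

```text
time_s: 40.6
position: [0.4882, -0.2498, 0.1512]
tcp_rot: [[-0.999, -0.043, -0.001], [-0.043, 0.999, 0.001], [0.001, 0.001, -1.0]]
force: [-0.5, 0.3, -3.2]
opening: 0.163
grasp_force: 30.0
```

Request:
{"fn": "carry_out", "kwargs": {"deltas": [[[0,-0.08,0,0,0,0,1],[0.01,-0.18,0.03,0,0,0,1],[0.01,-0.28,0.08,0,0,0,1],[0.01,-0.38,0.14,0,0,0,1],[0.02,-0.48,0.2,0,0,0,1],[0.025,-0.55,0.26,0,0,0,1],[0.025,-0.581,0.31,0,0,0,1],[0.025,-0.581,0.33,0,0,0,1],[0.025,-0.581,0.33,0,0,0,1],[0.025,-0.581,0.33,0,0,0,1]]]}}

```text
time_s: 41.43
position: [0.4882, -0.3365, 0.1017]
tcp_rot: [[-0.999, -0.044, -0.001], [-0.044, 0.999, 0.002], [0.001, 0.002, -1.0]]
force: [0.3, 0.9, -2.6]
opening: 0.158
grasp_force: 30.0
```

```bash
python3 - <<'E'
from h import *
plan((.4876,-.3373,.027,92.5))
E
```

```text
t 41.4 at [ 0.4882 -0.3365  0.1017] head 92.5 F [ 0.3  0.9 -2.6] open 0.158 gf 30.0
(0.4876, -0.3373, 0.027, 92.5) -> [ 0.003 -0.006  0.498] [ 0.0003 -0.0002  0.0001] rows>=1.8
```

Request:
{"fn": "carry_out", "kwargs": {"deltas": [[[0,0,0.08,0,0,0,1],[0,0,0.18,0,0,0,1],[0,0,0.28,0,0,0,1],[0,0,0.37,0,0,0,1],[0,0,0.43,0,0,0,1],[0,0,0.47,0,0,0,1],[0,0,0.49,0,0,0,1],[0,0,0.505,0,0,0,1],[0,0,0.505,0,0,0,1],[0,0,0.505,0,0,0,1]]]}}

```text
time_s: 42.27
position: [0.4889, -0.3377, 0.027]
tcp_rot: [[-0.999, -0.044, 0.001], [-0.044, 0.999, -0.001], [-0.001, -0.001, -1.0]]
force: [0.5, -0.3, -2.5]
opening: 0.153
grasp_force: 30.0
```

```bash
python3 - <<'E'
from h import *
plan((.4876,-.3373,.025,92.5))
E
```

```text
t 42.3 at [ 0.4889 -0.3377  0.027 ] head 92.5 F [ 0.5 -0.3 -2.5] open 0.153 gf 30.0
(0.4876, -0.3373, 0.025, 92.5) -> [0.009 0.003 0.013] [-0.0001  0.0001  0.    ] rows>=0.1
```

Request:
{"fn": "carry_out", "kwargs": {"deltas": [[[0,0,0.008,0,0,0,1],[0,0,0.014,0,0,0,1],[0,0,0.014,0,0,0,-1],[0,0,0.014,0,0,0,-1],[0,0,0.014,0,0,0,-1],[0,0,0.014,0,0,0,-1],[0,0,-0.1,0,0,0,-1],[0,0,-0.35,0,0,0,-1],[0,0,-0.6,0,0,0,-1],[0,0,-0.85,0,0,0,-1]]]}}

```text
time_s: 43.1
position: [0.4882, -0.3371, 0.1551]
tcp_rot: [[-0.999, -0.044, -0.001], [-0.044, 0.999, 0.001], [0.001, 0.001, -1.0]]
force: [1.7, -0.3, 0.4]
opening: 0.681
grasp_force: 0.0
```

```bash
python3 - <<'E'
from h import *
plan((.55,-.30,.26,84),(.667,-.2219,.26,78))
E
```

```text
t 43.1 at [ 0.4882 -0.3371  0.1551] head 92.5 F [ 1.7 -0.3  0.4] open 0.681 gf 0.0
(0.55, -0.3, 0.26, 84) -> [-0.422  0.23  -0.699] [ 0.0001 -0.0001  0.0236] rows>=3.1
(0.667, -0.2219, 0.26, 78) -> [-0.721  0.599  0.   ] [0.     0.     0.0167] rows>=3.4
```

Request:
{"fn": "carry_out", "kwargs": {"deltas": [[[0,0,-0.2,0,0,0,-1],[0,0,-0.4,0,0,0.005,-1],[-0.05,0.03,-0.6,0,0,0.01,-1],[-0.2,0.1,-0.69,0,0,0.016,-1],[-0.42,0.23,-0.69,0,0,0.0236,-1],[-0.42,0.23,-0.69,0,0,0.0236,-1],[-0.42,0.23,-0.69,0,0,0.0236,-1],[-0.42,0.23,-0.69,0,0,0.0236,-1],[-0.42,0.23,-0.69,0,0,0.0236,-1],[-0.42,0.23,-0.69,0,0,0.0236,-1]]]}}

```text
time_s: 43.93
position: [0.549, -0.3006, 0.2569]
tcp_rot: [[-0.994, 0.105, -0.001], [0.105, 0.994, 0.001], [0.001, 0.001, -1.0]]
force: [-0.1, -0.2, 0.4]
opening: 0.998
grasp_force: 0.0
```

Request:
{"fn": "carry_out", "kwargs": {"deltas": [[[-0.18,0.15,0,0,0,0.004,-1],[-0.36,0.3,0,0,0,0.008,-1],[-0.54,0.45,0,0,0,0.012,-1],[-0.721,0.599,0,0,0,0.0167,-1],[-0.721,0.599,0,0,0,0.0167,-1],[-0.721,0.599,0,0,0,0.0167,-1],[-0.721,0.599,0,0,0,0.0167,-1],[-0.721,0.599,0,0,0,0.0167,-1],[-0.721,0.599,0,0,0,0.0167,-1],[-0.721,0.599,0,0,0,0.0167,-1]]]}}

```text
time_s: 44.77
position: [0.666, -0.2232, 0.2577]
tcp_rot: [[-0.978, 0.21, -0.0], [0.21, 0.978, -0.0], [0.0, -0.0, -1.0]]
force: [-0.5, -0.5, -0.3]
opening: 0.996
grasp_force: 0.0
```

```bash
python3 - <<'E'
from h import *
KT=T_cam("wrist"); i=capture("wrist")[...,::-1]; t=capture("top")[...,::-1]; s=capture("scene")[...,::-1]
for n,m in zip("its",(i,t,s)): cv2.imwrite(f"pics/p8{n}.png",m)
a=i[:300]; b=cv2.resize(t[140:350,80:560],None,fx=1.333,fy=1.333)
cv2.imwrite("pics/w8.png",np.vstack([a,b]))
print(w2p("wrist",[.667,-.2219,.172],KT),w2p("wrist",[.667,-.2219,.09],KT))
plan((.667,-.2219,.12,78))
E
```

```text
[316.78062859 242.97427575] [316.69206475 221.09576837]
t 44.9 at [ 0.6665 -0.2227  0.2577] head 77.9 F [ 0.3  0.3 -0. ] open 1.0 gf 0.0
(0.667, -0.2219, 0.12, 78) -> [-0.002  0.006  0.918] [-0.      0.     -0.0002] rows>=3.3
```

View pics/w8.png

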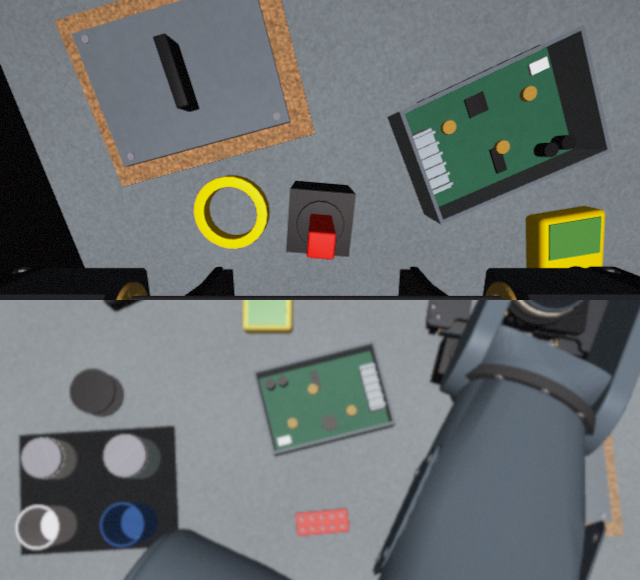

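The cover lies on the cork and all four vessels are up. The heat sink is at the case's −y end. In the wrist view the pads in order are tp1 (449,127), tp2 (503,147) and tp3 (529,94), and the probe's top face is at about (321,244). I'll locate the pads with both cameras.

```bash
python3 - <<'E'
from h import *
def cent(im,u,v,r=13):
    c=im[int(v)-r:int(v)+r+1,int(u)-r:int(u)+r+1].astype(int); b,g,rr=c[...,0],c[...,1],c[...,2]
    m=((rr-b>50)&(rr>g)).astype(np.uint8); n,l,s,ce=cv2.connectedComponentsWithStats(m); k=1+np.argmax(s[1:,4]); return int(u)-r+ce[k][0],int(v)-r+ce[k][1],s[k][4]
i=cv2.imread("pics/p8i.png"); t=cv2.imread("pics/p8t.png"); KT=T_cam("wrist")
for (a,b),(c,d) in zip([(449,127),(503,147),(529,94)],[(351,410),(313,389),(292,423)]):
    w=cent(i,a,b); q=cent(t,80+c/1.333,140+(d-300)/1.333,7)
    print(np.round(w,1),p2w("wrist",w[0],w[1],.020,KT).round(4),"| top",np.round(q,1),p2w("top",q[0],q[1],.020).round(4))
# probe red top face in wrist view
h=cv2.cvtColor(i[215:268,295:345],cv2.COLOR_BGR2HSV); m=((h[...,1]>150)&(h[...,2]>180)).astype(np.uint8)
c=max(cv2.findContours(m,0,2)[0],key=cv2.contourArea); r=cv2.minAreaRect(c); print(r); ctr=np.add(r[0],[295,215]); print(ctr,p2w("wrist",*ctr,.172,KT))
K,_=T_cam("wrist");print(KT[1][:3,3])
E
```

```text
[448.7 126.8 160. ] [ 0.6057 -0.0531] | top [343.1 222.1  43. ] [ 0.6044 -0.0545]
[502.4 146.6 158. ] [0.6408 0.0057] | top [314.5 206.3  46. ] [0.6394 0.0038]
[529.4  93.  173. ] [0.5887 0.0392] | top [299.  231.9  42. ] [0.587  0.0374]
((25.90000343322754, 30.200000762939453), (26.076284408569336, 25.494964599609375), 4.763641834259033)
[320.90000343 245.20000076] [ 0.66998015 -0.21865339]
[ 0.59902869 -0.2070324   0.4196584 ]
```

```bash
python3 - <<'E'
from h import *
plan((.6685,-.220,.12,75.))
E
```

```text
t 44.9 at [ 0.6665 -0.2227  0.2577] head 77.9 F [ 0.3  0.3 -0. ] open 1.0 gf 0.0
(0.6685, -0.22, 0.12, 75.0) -> [-0.009  0.021  0.918] [-0.      0.      0.0082] rows>=3.3
```

Request:
{"fn": "carry_out", "kwargs": {"deltas": [[[-0.009,0.021,0.05,0,0,0.0082,-1],[-0.009,0.021,0.2,0,0,0.0082,-1],[-0.009,0.021,0.4,0,0,0.0082,-1],[-0.009,0.021,0.6,0,0,0.0082,-1],[-0.009,0.021,0.75,0,0,0.0082,-1],[-0.009,0.021,0.85,0,0,0.0082,-1],[-0.009,0.021,0.9,0,0,0.0082,-1],[-0.009,0.021,0.905,0,0,0.0082,1],[-0.009,0.021,0.905,0,0,0.0082,1],[-0.009,0.021,0.905,0,0,0.0082,1]]]}}

```text
time_s: 45.75
position: [0.6699, -0.2199, 0.1233]
tcp_rot: [[-0.966, 0.258, 0.003], [0.258, 0.966, -0.001], [-0.003, -0.001, -1.0]]
force: [0.0, -0.2, -0.3]
opening: 0.853
grasp_force: 0.0
```

Request:
{"fn": "carry_out", "kwargs": {"deltas": [[[0,0,0,0,0,0,1],[0,0,0,0,0,0,1],[0,0,0,0,0,0,1],[0,0,0,0,0,0,1],[0,0,0,0,0,0,1],[0,0,0,0,0,0,1],[0,0,0,0,0,0,1],[0,0,0,0,0,0,1],[0,0,0,0,0,0,1],[0,0,0,0,0,0,1]]]}}

```text
time_s: 46.58
position: [0.6689, -0.2193, 0.1216]
tcp_rot: [[-0.966, 0.258, -0.0], [0.258, 0.966, -0.0], [0.0, -0.0, -1.0]]
force: [-1.0, -0.4, 0.4]
opening: 0.249
grasp_force: 30.0
```

```bash
python3 - <<'E'
from h import *
plan((.6685,-.220,.26,75.))
E
```

```text
t 46.6 at [ 0.6689 -0.2193  0.1216] head 75.0 F [-1.  -0.4  0.4] open 0.249 gf 30.0
(0.6685, -0.22, 0.26, 75.0) -> [ 0.001 -0.005 -0.922] [-0.     -0.      0.0001] rows>=3.3
```

Request:
{"fn": "carry_out", "kwargs": {"deltas": [[[0,0,-0.05,0,0,0,1],[0,0,-0.13,0,0,0,1],[0,0,-0.25,0,0,0,1],[0,0,-0.38,0,0,0,1],[0,0,-0.52,0,0,0,1],[0,0,-0.66,0,0,0,1],[0,0,-0.8,0,0,0,1],[0,0,-0.9,0,0,0,1],[0,0,-0.9,0,0,0,1],[0,0,-0.9,0,0,0,1]]]}}

```text
time_s: 47.42
position: [0.6695, -0.2195, 0.2587]
tcp_rot: [[-0.966, 0.258, 0.003], [0.258, 0.966, -0.002], [-0.003, -0.001, -1.0]]
force: [-0.7, -0.1, -0.6]
opening: 0.249
grasp_force: 30.0
```

```bash
python3 - <<'E'
from h import *
plan((.63,-.12,.23,75),(.605,-.0538,.19,75.),(.605,-.0538,.1235,75.))
E
```

```text
t 47.4 at [ 0.6695 -0.2195  0.2587] head 75.1 F [-0.7 -0.1 -0.6] open 0.249 gf 30.0
(0.63, -0.12, 0.23, 75) -> [0.426 0.573 0.189] [-0.0001  0.0005  0.0001] rows>=2.7
(0.605, -0.0538, 0.19, 75.0) -> [0.275 0.383 0.267] [0. 0. 0.] rows>=1.9
(0.605, -0.0538, 0.1235, 75.0) -> [0.    0.    0.443] [0. 0. 0.] rows>=1.6
```

Request:
{"fn": "carry_out", "kwargs": {"deltas": [[[0.05,0.07,0,0,0,0,1],[0.12,0.16,0,0,0,0,1],[0.2,0.27,0.02,0,0,0,1],[0.28,0.38,0.06,0,0,0,1],[0.36,0.48,0.12,0,0,0,1],[0.41,0.55,0.17,0,0,0,1],[0.426,0.573,0.19,0,0,0,1],[0.426,0.573,0.19,0,0,0,1],[0.426,0.573,0.19,0,0,0,1],[0.426,0.573,0.19,0,0,0,1]]]}}

```text
time_s: 48.25
position: [0.6299, -0.1205, 0.2283]
tcp_rot: [[-0.966, 0.258, 0.001], [0.258, 0.966, -0.001], [-0.001, -0.0, -1.0]]
force: [0.4, -0.2, -2.0]
opening: 0.254
grasp_force: 30.0
```

Request:
{"fn": "carry_out", "kwargs": {"deltas": [[[0.04,0.06,0,0,0,0,1],[0.1,0.14,0,0,0,0,1],[0.17,0.24,0.03,0,0,0,1],[0.23,0.32,0.08,0,0,0,1],[0.265,0.37,0.15,0,0,0,1],[0.275,0.383,0.2,0,0,0,1],[0.275,0.383,0.25,0,0,0,1],[0.275,0.383,0.267,0,0,0,1],[0.275,0.383,0.267,0,0,0,1],[0.275,0.383,0.267,0,0,0,1]]]}}

```text
time_s: 49.08
position: [0.6048, -0.0543, 0.1882]
tcp_rot: [[-0.966, 0.259, 0.0], [0.259, 0.966, -0.0], [-0.0, -0.0, -1.0]]
force: [0.6, -0.6, 0.3]
opening: 0.253
grasp_force: 30.0
```

```bash
python3 - <<'E'
from h import *
s=telemetry.read_state(); p=s["position"]; tip=p-[0,0,.1016]
KT=T_cam("wrist"); i=capture("wrist")[...,::-1]; c=capture("scene")[...,::-1]
pi=w2p("wrist",tip,KT); pc=w2p("scene",tip); print("tip pred wrist",pi,"scene",pc)
cv2.imwrite("pics/p9i.png",i);cv2.imwrite("pics/p9c.png",c)
u,v=pc.round().astype(int); b=cv2.resize(c[v-75:v+75,u-100:u+100],None,fx=3,fy=3,interpolation=3)
a=cv2.resize(i[90:290,200:467],(400,300))
cv2.imwrite("pics/w9.png",b)
print("crop origin",u-100,v-75)
plan((.605,-.0538,.1235,75.))
E
```

```text
tip pred wrist [314.94013505 236.9074126 ] scene [273.61875238 232.426712  ]
crop origin 174 157
t 49.2 at [ 0.6049 -0.0543  0.1886] head 75.0 F [-0.5 -0.6 -0.7] open 0.254 gf 30.0
(0.605, -0.0538, 0.1235, 75.0) -> [0.001 0.003 0.434] [-0.      0.0002  0.    ] rows>=1.6
```

View pics/w9.png

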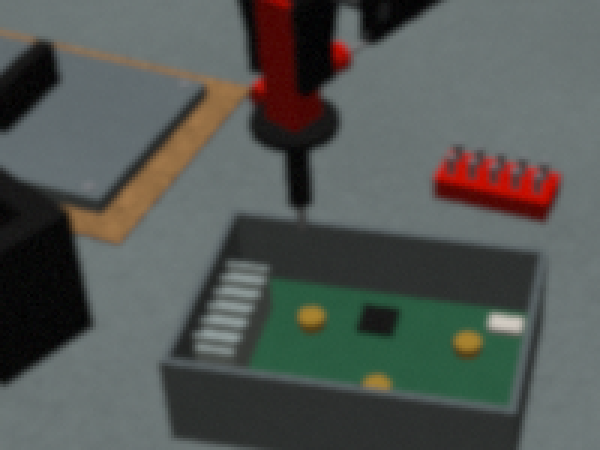

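The tip shows at crop (304,222) against a predicted (299,226), and tp1's top is at (312,315). I'll check the relative offset.

```bash
python3 - <<'E'
from h import *
for n,p,o in [("tp1",(.605,-.0538,.02),(312,315)),("tp2",(.64,.0048,.02),(377,382)),("tp3",(.5878,.0383,.02),(468,341)),("tip",(.6049,-.0543,.087),(304,222))]:
    print(n,w2p("scene",p).round(1),"seen",np.round([174+o[0]/3,157+o[1]/3],1), w2p("scene",np.add(p,[.005,0,0])).round(1),w2p("scene",np.add(p,[0,.005,0])).round(1))
E
```

```text
tp1 [275.9 261.5] seen [278. 262.] [274.6 263.3] [278.5 262.3]
tp2 [297.6 284.5] seen [299.7 284.3] [296.3 286.5] [300.3 285.4]
tp3 [328.  269.9] seen [330.  270.7] [326.9 271.8] [330.6 270.7]
tip [273.6 232.3] seen [275.3 231. ] [272.2 234.1] [276.2 233.1]
```

Request:
{"fn": "carry_out", "kwargs": {"deltas": [[[-0.005,0,0.05,0,0,0,1],[-0.01,0,0.12,0,0,0,1],[-0.01,0,0.2,0,0,0,1],[-0.01,0,0.28,0,0,0,1],[-0.01,0,0.34,0,0,0,1],[-0.01,0,0.38,0,0,0,1],[-0.01,0,0.41,0,0,0,1],[-0.01,0,0.425,0,0,0,1],[-0.01,0,0.435,0,0,0,1],[-0.01,0,0.435,0,0,0,1]]]}}

```text
time_s: 50.02
position: [0.6059, -0.054, 0.1229]
tcp_rot: [[-0.966, 0.258, 0.0], [0.258, 0.966, -0.0], [-0.0, 0.0, -1.0]]
force: [0.8, 0.0, 0.2]
opening: 0.249
grasp_force: 30.0
```

Request:
{"fn": "carry_out", "kwargs": {"deltas": [[[0,0,0.006,0,0,0,1],[0,0,0.012,0,0,0,1],[0,0,0.018,0,0,0,1],[0,0,0.02,0,0,0,1],[0,0,0.02,0,0,0,1],[0,0,0.02,0,0,0,1],[0,0,0.02,0,0,0,1],[0,0,0.02,0,0,0,1],[0,0,0.02,0,0,0,1],[0,0,0.02,0,0,0,1]]]}}

```text
time_s: 50.85
position: [0.6063, -0.0541, 0.1214]
tcp_rot: [[-0.966, 0.258, 0.002], [0.258, 0.966, -0.0], [-0.002, -0.0, -1.0]]
force: [-0.8, 0.5, 5.0]
opening: 0.25
grasp_force: 30.0
```

Force is 5 N, so the tip is in contact with tp1. I'll hold a little longer, lift, and go over tp2.

Request:
{"fn": "carry_out", "kwargs": {"deltas": [[[0,0,0.003,0,0,0,1],[0,0,0.003,0,0,0,1],[0,0,0.003,0,0,0,1],[0,0,-0.05,0,0,0,1],[0,0,-0.12,0,0,0,1],[0,0,-0.2,0,0,0,1],[0,0,-0.28,0,0,0,1],[0,0,-0.35,0,0,0,1],[0,0,-0.35,0,0,0,1],[0,0,-0.35,0,0,0,1]]]}}

```text
time_s: 51.68
position: [0.6063, -0.0541, 0.1734]
tcp_rot: [[-0.966, 0.258, 0.002], [0.258, 0.966, -0.001], [-0.002, -0.0, -1.0]]
force: [0.5, 0.4, -1.3]
opening: 0.249
grasp_force: 30.0
```

```bash
python3 - <<'E'
from h import *
plan((.641,.0048,.17,75),(.641,.0048,.1235,75.),(.5888,.0383,.17,75),(.5888,.0383,.1235,75.))
E
```

```text
t 51.7 at [ 0.6063 -0.0541  0.1734] head 75.0 F [ 0.5  0.4 -1.3] open 0.249 gf 30.0
(0.641, 0.0048, 0.17, 75) -> [-0.122  0.439  0.023] [-0.      0.0003  0.0001] rows>=1.6
(0.641, 0.0048, 0.1235, 75.0) -> [0.   0.   0.31] [0. 0. 0.] rows>=1.1
(0.5888, 0.0383, 0.17, 75) -> [ 0.394  0.126 -0.31 ] [0. 0. 0.] rows>=1.9
(0.5888, 0.0383, 0.1235, 75.0) -> [0.   0.   0.31] [0. 0. 0.] rows>=1.1
```

Request:
{"fn": "carry_out", "kwargs": {"deltas": [[[-0.03,0.1,0,0,0,0,1],[-0.06,0.22,0,0,0,0,1],[-0.1,0.35,0,0,0,0,1],[-0.122,0.439,0,0,0,0,1],[-0.122,0.439,0,0,0,0,1],[-0.122,0.439,0.08,0,0,0,1],[-0.122,0.439,0.17,0,0,0,1],[-0.122,0.439,0.25,0,0,0,1],[-0.122,0.439,0.3,0,0,0,1],[-0.122,0.439,0.32,0,0,0,1]]]}}

```text
time_s: 52.52
position: [0.6388, 0.0045, 0.122]
tcp_rot: [[-0.966, 0.259, -0.004], [0.259, 0.966, 0.001], [0.004, -0.001, -1.0]]
force: [-0.2, 0.2, -0.3]
opening: 0.252
grasp_force: 30.0
```

```bash
python3 - <<'E'
from h import *
plan((.641,.0048,.1195,75.))
E
```

```text
t 52.5 at [0.6388 0.0045 0.122 ] head 75.0 F [-0.2  0.2 -0.3] open 0.252 gf 30.0
(0.641, 0.0048, 0.1195, 75.0) -> [-0.014  0.006  0.016] [-0.0001 -0.0007  0.    ] rows>=0.1
```

Request:
{"fn": "carry_out", "kwargs": {"deltas": [[[0,0,0.01,0,0,0,1],[0,0,0.02,0,0,0,1],[0,0,0.028,0,0,0,1],[0,0,0.033,0,0,0,1],[0,0,0.033,0,0,0,1],[0,0,0.033,0,0,0,1],[0,0,0.033,0,0,0,1],[0,0,0.033,0,0,0,1],[0,0,0.033,0,0,0,1],[0,0,0.033,0,0,0,1]]]}}

```text
time_s: 53.35
position: [0.6402, 0.0046, 0.1214]
tcp_rot: [[-0.966, 0.258, 0.0], [0.258, 0.966, -0.001], [-0.0, -0.001, -1.0]]
force: [-3.6, -0.8, 6.2]
opening: 0.251
grasp_force: 30.0
```

Request:
{"fn": "carry_out", "kwargs": {"deltas": [[[0,0,0.003,0,0,0,1],[0,0,0.003,0,0,0,1],[0,0,-0.05,0,0,0,1],[0,0,-0.12,0,0,0,1],[0,0,-0.2,0,0,0,1],[0,0,-0.28,0,0,0,1],[0,0,-0.35,0,0,0,1],[0.1,0.03,-0.35,0,0,0,1],[0.22,0.07,-0.35,0,0,0,1],[0.34,0.11,-0.35,0,0,0,1]]]}}

```text
time_s: 54.18
position: [0.5957, 0.034, 0.1733]
tcp_rot: [[-0.966, 0.259, 0.002], [0.259, 0.966, -0.0], [-0.002, 0.0, -1.0]]
force: [-0.2, 0.6, -0.4]
opening: 0.251
grasp_force: 30.0
```

```bash
python3 - <<'E'
from h import *
plan((.5888,.0383,.1235,75.))
E
```

```text
t 54.2 at [0.5957 0.034  0.1733] head 75.0 F [-0.2  0.6 -0.4] open 0.251 gf 30.0
(0.5888, 0.0383, 0.1235, 75.0) -> [0.053 0.016 0.332] [0.0001 0.0004 0.    ] rows>=1.2
```

Request:
{"fn": "carry_out", "kwargs": {"deltas": [[[0.03,0.01,0,0,0,0,1],[0.053,0.016,0,0,0,0,1],[0.053,0.016,0,0,0,0,1],[0.053,0.016,0.08,0,0,0,1],[0.053,0.016,0.17,0,0,0,1],[0.053,0.016,0.25,0,0,0,1],[0.053,0.016,0.3,0,0,0,1],[0.053,0.016,0.32,0,0,0,1],[0.053,0.016,0.32,0,0,0,1],[0.053,0.016,0.32,0,0,0,1]]]}}

```text
time_s: 55.02
position: [0.5891, 0.0381, 0.1242]
tcp_rot: [[-0.966, 0.258, 0.001], [0.258, 0.966, -0.0], [-0.001, 0.0, -1.0]]
force: [0.2, 1.2, -0.6]
opening: 0.252
grasp_force: 30.0
```

Request:
{"fn": "carry_out", "kwargs": {"deltas": [[[0,0,0.01,0,0,0,1],[0,0,0.02,0,0,0,1],[0,0,0.028,0,0,0,1],[0,0,0.032,0,0,0,1],[0,0,0.032,0,0,0,1],[0,0,0.032,0,0,0,1],[0,0,0.032,0,0,0,1],[0,0,0.032,0,0,0,1],[0,0,0.032,0,0,0,1],[0,0,0.032,0,0,0,1]]]}}

```text
time_s: 55.85
position: [0.5892, 0.0383, 0.1213]
tcp_rot: [[-0.966, 0.258, 0.003], [0.258, 0.966, -0.001], [-0.003, 0.0, -1.0]]
force: [-0.9, -1.1, 8.4]
opening: 0.25
grasp_force: 30.0
```

The tip is pressed on tp3 at 8 N. Now I'll lift and return.

Request:
{"fn": "carry_out", "kwargs": {"deltas": [[[0,0,0.002,0,0,0,1],[0,0,0.002,0,0,0,1],[0,0,-0.08,0,0,0,1],[0,0,-0.2,0,0,0,1],[0,0,-0.35,0,0,0,1],[0,0,-0.5,0,0,0,1],[0,0,-0.66,0,0,0,1],[0,0,-0.8,0,0,0,1],[0,0,-0.9,0,0,0,1],[0,0,-0.9,0,0,0,1]]]}}

```text
time_s: 56.68
position: [0.5907, 0.0382, 0.2583]
tcp_rot: [[-0.966, 0.258, 0.008], [0.258, 0.966, -0.001], [-0.008, 0.001, -1.0]]
force: [-0.5, -0.7, -0.1]
opening: 0.251
grasp_force: 30.0
```

```bash
python3 - <<'E'
from h import *
plan((.62,-.095,.255,75),(.6689,-.2193,.255,75))
E
```

```text
t 56.7 at [0.5907 0.0382 0.2583] head 75.1 F [-0.5 -0.7 -0.1] open 0.251 gf 30.0
(0.62, -0.095, 0.255, 75) -> [-0.418 -0.808  0.025] [0.0002 0.0013 0.0002] rows>=3.3
(0.6689, -0.2193, 0.255, 75) -> [-0.529 -0.716  0.   ] [0. 0. 0.] rows>=3.2
```

Request:
{"fn": "carry_out", "kwargs": {"deltas": [[[-0.05,-0.1,0,0,0,0,1],[-0.11,-0.22,0,0,0,0,1],[-0.18,-0.35,0,0,0,0,1],[-0.25,-0.48,0,0,0,0,1],[-0.32,-0.62,0,0,0,0,1],[-0.38,-0.73,0,0,0,0,1],[-0.418,-0.808,0,0,0,0,1],[-0.418,-0.808,0,0,0,0,1],[-0.418,-0.808,0,0,0,0,1],[-0.418,-0.808,0,0,0,0,1]]]}}

```text
time_s: 57.52
position: [0.617, -0.0938, 0.2536]
tcp_rot: [[-0.966, 0.258, -0.001], [0.258, 0.966, 0.001], [0.002, 0.001, -1.0]]
force: [0.2, -0.4, -1.0]
opening: 0.253
grasp_force: 30.0
```

Request:
{"fn": "carry_out", "kwargs": {"deltas": [[[-0.06,-0.08,0,0,0,0,1],[-0.14,-0.19,0,0,0,0,1],[-0.23,-0.31,0,0,0,0,1],[-0.32,-0.43,0,0,0,0,1],[-0.41,-0.55,0,0,0,0,1],[-0.48,-0.65,0,0,0,0,1],[-0.529,-0.716,0,0,0,0,1],[-0.529,-0.716,0,0,0,0,1],[-0.529,-0.716,0,0,0,0,1],[-0.529,-0.716,0,0,0,0,1]]]}}

```text
time_s: 58.35
position: [0.6662, -0.2178, 0.254]
tcp_rot: [[-0.966, 0.257, -0.001], [0.257, 0.966, 0.001], [0.001, 0.001, -1.0]]
force: [-0.4, 0.8, -0.7]
opening: 0.25
grasp_force: 30.0
```

```bash
python3 - <<'E'
from h import *
plan((.6689,-.2193,.225,75),(.6689,-.2193,.122,75))
E
```

```text
t 58.4 at [ 0.6662 -0.2178  0.254 ] head 75.1 F [-0.4  0.8 -0.7] open 0.25 gf 30.0
(0.6689, -0.2193, 0.225, 75) -> [-0.02  -0.005  0.193] [ 0.0001 -0.0002  0.0003] rows>=0.7
(0.6689, -0.2193, 0.122, 75) -> [0.    0.    0.687] [0. 0. 0.] rows>=2.5
```

Request:
{"fn": "carry_out", "kwargs": {"deltas": [[[-0.02,-0.005,0,0,0,0,1],[-0.02,-0.005,0.05,0,0,0,1],[-0.02,-0.005,0.13,0,0,0,1],[-0.02,-0.005,0.21,0,0,0,1],[-0.02,-0.005,0.29,0,0,0,1],[-0.02,-0.005,0.37,0,0,0,1],[-0.02,-0.005,0.44,0,0,0,1],[-0.02,-0.005,0.5,0,0,0,1],[-0.02,-0.005,0.5,0,0,0,1],[-0.02,-0.005,0.5,0,0,0,1]]]}}

```text
time_s: 59.18
position: [0.669, -0.2205, 0.1782]
tcp_rot: [[-0.966, 0.258, -0.001], [0.258, 0.966, 0.001], [0.002, 0.0, -1.0]]
force: [-0.2, -0.7, -0.5]
opening: 0.251
grasp_force: 30.0
```

```bash
python3 - <<'E'
from h import *
plan((.6689,-.2193,.1225,75))
E
```

```text
t 59.2 at [ 0.669  -0.2205  0.1782] head 75.0 F [-0.2 -0.7 -0.5] open 0.251 gf 30.0
(0.6689, -0.2193, 0.1225, 75) -> [0.002 0.008 0.371] [ 0.0001 -0.0003  0.0001] rows>=1.3
```

Request:
{"fn": "carry_out", "kwargs": {"deltas": [[[0,0.005,0.05,0,0,0,1],[0,0.005,0.11,0,0,0,1],[0,0.005,0.18,0,0,0,1],[0,0.005,0.24,0,0,0,1],[0,0.005,0.3,0,0,0,1],[0,0.005,0.34,0,0,0,1],[0,0.005,0.36,0,0,0,1],[0,0.005,0.37,0,0,0,1],[0,0.005,0.375,0,0,0,1],[0,0.005,0.375,0,0,0,1]]]}}

```text
time_s: 60.02
position: [0.6698, -0.22, 0.1231]
tcp_rot: [[-0.966, 0.258, 0.001], [0.258, 0.966, -0.0], [-0.001, -0.0, -1.0]]
force: [-0.2, 0.1, 0.7]
opening: 0.25
grasp_force: 30.0
```

Release (letting the fingers open fully first), then lift clear.

Request:
{"fn": "carry_out", "kwargs": {"deltas": [[[0,0,0.006,0,0,0,1],[0,0,0.006,0,0,0,-1],[0,0,0.006,0,0,0,-1],[0,0,0.006,0,0,0,-1],[0,0,0.006,0,0,0,-1],[0,0,0.006,0,0,0,-1],[0,0,0.006,0,0,0,-1],[0,0,0.006,0,0,0,-1],[0,0,0.006,0,0,0,-1],[0,0,0.006,0,0,0,-1]]]}}

```text
time_s: 60.85
position: [0.6695, -0.2199, 0.122]
tcp_rot: [[-0.966, 0.258, -0.0], [0.258, 0.966, 0.0], [0.0, 0.0, -1.0]]
force: [0.3, 0.4, 0.8]
opening: 0.855
grasp_force: 0.0
```

Request:
{"fn": "carry_out", "kwargs": {"deltas": [[[0,0,-0.1,0,0,0,-1],[0,0,-0.3,0,0,0,-1],[0,0,-0.5,0,0,0,-1],[0,0,-0.7,0,0,0,-1],[0,0,-0.9,0,0,0,-1],[0,0,-0.9,0,0,0,-1],[0,0,-0.9,0,0,0,-1],[0,0,-0.9,0,0,0,-1],[0,0,-0.9,0,0,0,-1],[0,0,-0.9,0,0,0,-1]]]}}

```text
time_s: 61.68
position: [0.6685, -0.2194, 0.2548]
tcp_rot: [[-0.966, 0.258, -0.004], [0.258, 0.966, 0.002], [0.004, 0.001, -1.0]]
force: [-0.4, -0.1, 0.1]
opening: 0.998
grasp_force: 0.0
```

```bash
python3 - <<'E'
from h import *
s=capture("scene")[...,::-1]; t=capture("top")[...,::-1]
b=cv2.resize(t[140:350,80:560],None,fx=1.333,fy=1.333)[:, :640]
cv2.imwrite("pics/w10.png",np.vstack([s[100:400],cv2.resize(b,(640,280))]))
plan()
E
```

```text
t 61.8 at [ 0.6689 -0.2196  0.2553] head 75.0 F [-0.5 -0.1 -0. ] open 1.002 gf 0.0
```

View pics/w10.png

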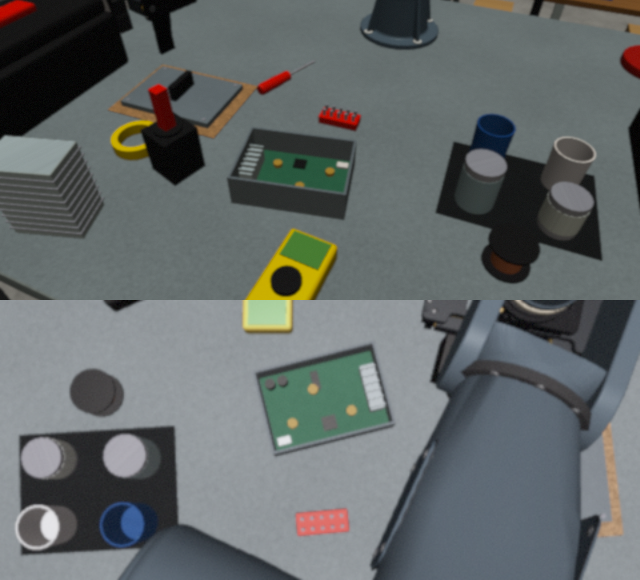

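The picture shows all four vessels upright on the mat, the cover flat on the cork, the probe upright in its stand, and the bystanders in place. Handing in.

```bash
python3 -c "
from rig import job
print(job.hand_in())"
```

```text
the job is handed in; nothing more can be done
None
```

I handed the job in at about 62 s; the rig returned no verdict. In my last pictures the jar, tin, tumbler and cup were upright on the mat (there was no bottle), the cover was flat on the cork, and the probe was back in its stand after pressing tp1, tp2 and tp3 in order at about 5, 6 and 8 N.

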